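# Rebuild the coffee mill's spindle

## Task

Put the coffee mill back together: turn its black dial anticlockwise all the way to off, then take the red dust cap off the spindle and put it in the brass tray, then slide every brass spacer sleeve that is laid out down over the spindle until they lie flat on one another. After the last sleeve, slide the steel bearing cup on top of them, flange down, and last turn the brass lock knob clockwise until it clicks over its detent. Leave the canisters and the mug standing where they are.

Things in the scene. Friction and masses are not known exactly. Their poses are not given: they have to be found in the camera images.
- mill: Coffee mill with its hopper off: a fixed grey base, 140 mm (x) by 280 mm (y), its flat deck 60 mm above the table. Origin: centre of its underside; z up. In its frame the spindle stands at (0, 0), the dial at (0, +100 mm), the lock knob at (0, -100 mm).
- seat (a point): Centre of the spindle's seat: the top face of a dark collar (32 mm diameter, 10 mm high, on the deck), on which the lowest sleeve rests, 70 mm above the table. Axes as the mill's, z up the spindle. From here the steel spindle, 16 mm in diameter, rises 52 mm, its top 4 mm tapered to 10 mm; nothing retains the rings.
- shaft_top (a point): Top end of the spindle, on its axis, 52 mm above the seat.
- dial (a joint): Angle of the black dial, rad: 0 is off, the anticlockwise end stop (pointer at the red dot); it grows clockwise seen from above, up to 4.7. It starts 1.7 to 2.9 on. Slight friction (0.03 N m); stays where it is left. Off means within 0.1 of the stop.
- dial_grip (a point): On the black dial's axis at the height to grip, 37 mm above the deck; it turns with the dial. The grip is an upright bar 42 mm long along this point's x, 14 mm wide along its y, from 14 to 44 mm above the deck, its pointer mark towards -x.
- lock (a joint): Angle of the brass lock knob, rad, growing clockwise seen from above, from stop to stop 0 to 1.2. A sprung over-centre detent holds it at 0 (open) with about 0.2 N m; past the crest at 0.6 the spring snaps it on to 1.2 (locked) and holds it there. Locked is above 1.0.
- lock_grip (a point): On the brass lock knob's axis at the height to grip, 37 mm above the deck; turns with the knob. The grip bar is like the dial's: 42 mm long along this point's x, 14 mm wide along y, from 14 to 44 mm above the deck.
- sleeve0: Brass spacer sleeve, a flat ring lying on the table: outer diameter 42 mm, bore 19 mm, 10 mm high, about 75 g, both faces alike. Origin: centre of its underside; z along the bore. There are two to four of the four sleeves; an absent one gives None from the start.
- sleeve1: Brass spacer sleeve, a flat ring lying on the table: outer diameter 42 mm, bore 19 mm, 10 mm high, about 75 g, both faces alike. Origin: centre of its underside; z along the bore. There are two to four of the four sleeves; an absent one gives None from the start.
- sleeve2: Brass spacer sleeve, a flat ring lying on the table: outer diameter 42 mm, bore 19 mm, 10 mm high, about 75 g, both faces alike. Origin: centre of its underside; z along the bore. There are two to four of the four sleeves; an absent one gives None from the start.
- sleeve3: Brass spacer sleeve, a flat ring lying on the table: outer diameter 42 mm, bore 19 mm, 10 mm high, about 75 g, both faces alike. Origin: centre of its underside; z along the bore. There are two to four of the four sleeves; an absent one gives None from the start.
- cup: Steel bearing cup: a ring 44 mm in outer diameter, 18 mm high, bore 19 mm, with a flange 56 mm in diameter and 5 mm thick round its lower end, about 140 g; stands on the table flange down. Origin: centre of its underside; z along the bore. 
- cap: Red plastic dust cap: a cylinder 40 mm in diameter, 62 mm high, closed at the top, with a hollow 24 mm in diameter and 56 mm deep, about 50 g; at the start it stands over the spindle on the seat. Origin: centre of its open underside; z towards its closed end.
- tray: Brass tray, 180 by 180 mm, rim 12 mm high and 4 mm thick, floor 5 mm thick, fixed to the table. Origin: centre of its underside; x and y along its sides.
- canister0: Bystander: brass lidded canister, 68 mm across the lid, 90 mm high with its finial. Origin: centre of its underside.
- canister1: Bystander: brass lidded canister, 68 mm across the lid, 90 mm high with its finial. Origin: centre of its underside.
- canister2: Bystander: brass lidded canister, 68 mm across the lid, 90 mm high with its finial. Origin: centre of its underside.
- mug: Bystander: white mug, 70 mm in diameter, 70 mm high, handle towards its +y. Origin: centre of its underside.
Mind the look-alikes: they are no part of the job. There is more than one size of the cap; the job needs the middle-sized. Leave any white look-alike of the sleeve3 alone.

How it is judged (in metres and radians):
On the way, in this order (a step that is already met when the one before it is completed fails the run):
1. the dial is turned anticlockwise to its off stop (value of joint dial below 0.1 rad), for 0.2 s.
2. the dust cap lies or stands in the tray, let go (x of cap in the frame of tray between -0.088 and 0.088 m and y of cap in the frame of tray between -0.088 and 0.088 m and height (world z) of cap below 0.045 m and contact force between the fingers and cap below 0.3 N), for 0.2 s.
3. every sleeve is down on the spindle, flat and let go, the cup not yet on it (horizontal distance between each of sleeve0, sleeve1, sleeve2, sleeve3 and seat below 0.005 m and z of sleeve0 in the frame of seat between -0.004 and 0.034 m and angle between the z axis of each of sleeve0, sleeve1, sleeve2, sleeve3 and the z axis of seat, either way round below 0.1 rad and z of sleeve1 in the frame of seat between -0.004 and 0.034 m and z of sleeve2 in the frame of seat between -0.004 and 0.034 m and z of sleeve3 in the frame of seat between -0.004 and 0.034 m and contact force between the fingers and sleeve0 below 0.3 N and contact force between the fingers and sleeve1 below 0.3 N and contact force between the fingers and sleeve2 below 0.3 N and contact force between the fingers and sleeve3 below 0.3 N and horizontal distance between cup and seat above 0.03 m), for 0.2 s.
4. the bearing cup is on the spindle on top of the sleeves, flange down, let go (horizontal distance between cup and seat below 0.005 m and z of cup in the frame of seat between -0.004 and 0.044 m and angle between the z axis of cup and the z axis of seat, either way round below 0.1 rad and angle between cup's own z axis and vertical below 0.1 rad and z of each of sleeve0, sleeve1, sleeve2, sleeve3 in the frame of cup below -0.006 m and contact force between the fingers and cup below 0.3 N), for 0.2 s.
5. the lock knob has clicked over its detent (value of joint lock above 1 rad), for 0.2 s.
At the end, for the whole second after the job is handed in: Dial within 0.1 rad of off; cap in the tray; all sleeves on the spindle (within 5 mm of its axis, flat within 0.1 rad, underside at most 34 mm above the seat); cup flange down on top of them likewise, at most 44 mm above the seat; lock knob past 1.0 rad; all let go and at rest (value of joint dial below 0.1 rad and value of joint lock above 1 rad and x of cap in the frame of tray between -0.088 and 0.088 m and y of cap in the frame of tray between -0.088 and 0.088 m and height (world z) of cap below 0.045 m and horizontal distance between each of sleeve0, sleeve1, sleeve2, sleeve3, cup and seat below 0.005 m and z of sleeve0 in the frame of seat between -0.004 and 0.034 m and angle between the z axis of each of sleeve0, sleeve1, sleeve2, sleeve3, cup and the z axis of seat, either way round below 0.1 rad and z of sleeve1 in the frame of seat between -0.004 and 0.034 m and z of sleeve2 in the frame of seat between -0.004 and 0.034 m and z of sleeve3 in the frame of seat between -0.004 and 0.034 m and z of cup in the frame of seat between -0.004 and 0.044 m and angle between cup's own z axis and vertical below 0.1 rad and z of each of sleeve0, sleeve1, sleeve2, sleeve3 in the frame of cup below -0.006 m and linear speed of each of sleeve0, sleeve1, sleeve2, sleeve3, cup, cap below 0.03 m/s); the robot touches nothing.
It fails at once if a canister or the mug is knocked over or moved more than 50 mm (angle between any of canister0, canister1, canister2, mug's own z axis and vertical above 0.5 rad or distance of any of canister0, canister1, canister2, mug from where it was at the start of the episode above 0.05 m).
Of sleeve0, sleeve1, sleeve2, sleeve3 only 2 to 4 are there at a start; the rules pass over those that are not, and their reading is None.
At some moment in a run one of sleeve0, sleeve1, sleeve2, sleeve3, cup may be knocked a few centimetres aside while the robot is not near it.
It also fails if it takes over 210 s, if anything falls off the work surface, if the arm or the gripper's body presses on something with over 40 N, if the wrist force passes 120 N, or if a joint passes its speed limit or range.

## Robot

A 6-joint arm with a two-finger parallel gripper is mounted at the origin on the work surface. World frame = base frame: x ahead of the robot, y to its left, z up, the work surface at z = 0. Lengths are in m, angles in degrees, forces in N, time in s.
With the tool pointing down it reaches from about 0.4 to 0.825 m from the base axis. Payload 7 kg.
Tool frame: the origin (TCP) lies midway between the tips of the shut fingers; the grasp point (between the pads) lies 19 mm behind it; z points along the fingers, y is the line along which they close (so a half turn about z gives the same grasp; the last joint's range is limited). The gripper opens to 88 mm and grips with 3 to 60 N. Pads are 19 mm wide; open, the fingers measure 130 mm over their backs; the gripper's body (78 mm by 193 mm) begins 47 mm behind the grasp point.
Start: joints at [-50.93, 20.546, 0.682, 0, -70.136, -16.507], TCP at [0.259, -0.623, 0.227] pointing down, gripper open.
Joint ranges: [-176.03, 176.03], [-82.01, 121.73], [-58.28, 71.71], [-173.87, 95.51], [-174.79, -0.11], [-173.66, 173.66]. Speed limits (degrees/s): [136.94, 136.94, 172.46, 180, 180, 180].

## Interface

Orientations are given as [roll, pitch, yaw] about the fixed x, y, z axes, in that order (R = Rz(yaw) Ry(pitch) Rx(roll)).
In Python, from plant import get_state, optics, order gives the robot as it stands. The module is installed in compiled form; this text tells all that it offers.
- The arm moves only by the tool send_rows, never from a script. Its argument "moves" is a list of rows, each an object with "slide": the shift along the tool's x, y, z as a fraction of full scale, a list of three; "turn": the turn about the tool's z as a fraction of full scale; "gripper": the opening, from 0 (shut) to 1 (fully open). A call has exactly 5 rows; each row is the pose to reach, as a shift and turn from the pose commanded when the call began, along the tool's axes at that moment; what a row does not reach only later rows make up. Full scale, the value 1, is 150 mm for a shift and 90 degrees for a turn. A row lasts 1/12 s, in which the tool goes at most 41.7 mm and 7.16 degrees, less where a joint would pass 70% of its speed; a pose out of reach is approached as far as the arm can. A call with a number of a shift or a turn outside -1 to 1 is refused whole. A call with a gripper value outside its range is refused whole. The fingers move at their own pace and stop on an object; "newtons" is the grip in N (left out, the last holds). Time passes only in rows, so rows that repeat a pose let the fingers close, or fill a call up. It gives the time, the measured TCP pose, the force, the opening and the grip force at its end, in the units of the state.
- get_state(): the state, without advancing time (a new reading comes with each control period).
- optics.capture(name): name is "scene" or "top"; returns a dict with "img" (480x640x3 uint8, red, green, blue), "intrinsics" (3x3 intrinsics, pixels), "origin" and "attitude" of the camera in the world. Camera axes: x right, y down, z forward; pixel columns grow to the right and rows downward; lengths in m; the calibration is good to about 2 mm. A picture is of the moment at which its call begins. There is no depth.
- order.close_job(): hands the job in; it is judged then, once.
Trained networks look in the newest picture that a camera, given by its name, has taken for a name from the list of things; names that differ only in an ending like _2 or _b are one class to them, and where a whole thing is asked for, a point or a joint stands for the part that bears it (a point fixed in the world has none). Each returns a list of dicts, best first, with "p" (0 to 1); they miss things now and then, are a little off and sometimes report something else, mostly with a low value. They report only what shows in the picture. A call takes as long as a camera call. They do not tell look-alikes from the thing itself.
- optics.look_for(camera, name): "location" ([x, y, z] in m, in world coordinates, good to about 4 mm: the middle of the surface that is visible of it).
The state is a dict: "time_s": time; "joints": joint angles; "qd": joint speeds; "joint_torque": joint torques, N m; "tcp_pos": TCP position; "eef_rot": TCP orientation; "contact_force": force on the tool from outside, world axes, zero at the start; "moment": the same for the moment, N m; "gripper_width": finger opening in m; "gripper_force": force on a finger pad.
Only numpy, scipy, OpenCV 4.12 (cv2) and the standard library are available. Lean on these libraries where they do the work, as an engineer would, in place of code of your own. Each camera call takes 0.05 s, during which the arm holds its last target. There are 200 camera calls.

## Working session

There is one attempt and no reset: what is moved stays moved. The work goes in short steps, Python scripts to look and compute and a tool call to move; the robot and the scene stay as the last step left them, time stands still between calls to the robot, and variables do not carry over. Pictures are saved under pics/ and viewed, at most 14 in all, crops included, and the job is handed in when it is done.

Besides the shell and the picture viewer there is one more tool, called after "Request:" by a JSON object that holds its "op" and its "data", one argument or row to a line. send_rows: Moves the arm, as the interface text tells. Shift numbers are shares of 150 mm and turn numbers shares of 90 degrees, none past 1 either way. Its arguments: {"type":"object","properties":{"moves":{"type":"array"},"newtons":{"type":"number"}},"required":["moves"]}

```bash
mkdir -p pics; cat > h.py <<'E'
from plant import get_state, optics, order
import numpy as np, cv2
def cap(name,fn=None):
    c=optics.capture(name)
    if fn: cv2.imwrite('pics/'+fn,c['img'][:,:,::-1])
    return c
def proj(c,p):
    R=np.array(c['attitude'],float)
    if R.shape!=(3,3):
        print('att',R)
    q=R.T@(np.array(p)-np.array(c['origin'])); k=np.array(c['intrinsics'])@q
    return k[:2]/k[2]
def unp(c,uv,z):
    d=np.array(c['attitude'])@np.linalg.inv(np.array(c['intrinsics']))@np.array([uv[0],uv[1],1.])
    o=np.array(c['origin']); return o+d*(z-o[2])/d[2]
E
python3 - <<'E'
from h import *
for n in('top','scene'):
    c=cap(n,n+'0.png'); print(n,c['intrinsics'],c['origin'],c['attitude'])
    for t in ['mill','dial','lock','sleeve0','cup','cap','tray','canister0','mug']:
        r=optics.look_for(n,t); print(t,[(np.round(x['location'],3).tolist(),round(x['p'],2)) for x in r])
print(get_state())
E
```

```text
top [[460.18201403   0.         312.26978366]
 [  0.         460.18201403 241.81374369]
 [  0.           0.           1.        ]] [3.73409286e-01 8.91806176e-04 9.12543929e-01] [-165.93610483   -0.4524445   -86.36455939]
mill [([0.634, 0.104, 0.065], 0.66)]
dial [([0.652, 0.21, 0.08], 0.85)]
lock [([0.644, 0.016, 0.073], 0.88)]
sleeve0 [([0.491, -0.108, 0.01], 0.7), ([0.488, -0.014, 0.01], 0.57)]
cup [([0.482, 0.097, 0.018], 0.88)]
cap [([0.497, 0.183, 0.085], 0.7), ([0.639, 0.114, 0.135], 0.66), ([0.778, -0.017, 0.042], 0.51)]
tray []
canister0 [([0.772, -0.171, 0.068], 0.91), ([0.374, -0.278, 0.074], 0.9), ([0.623, 0.386, 0.04], 0.6), ([0.34, 0.276, 0.072], 0.57), ([0.646, 0.21, 0.078], 0.51)]
mug [([0.622, 0.384, 0.037], 0.6)]
scene [[449.1111522    0.         316.51777441]
 [  0.         449.1111522  230.44290005]
 [  0.           0.           1.        ]] [ 1.24224872 -0.02987159  0.54920697] [-122.5266815    -0.9439911    87.24920234]
mill [([0.692, 0.107, 0.062], 0.85)]
dial [([0.661, 0.207, 0.086], 0.58)]
lock [([0.655, 0.012, 0.076], 0.66)]
sleeve0 [([0.489, -0.01, 0.008], 
[... 399 characters left out ...]
], 0.85)]
{'time_s': 1.0, 'joints': array([-5.09292071e+01,  2.05447802e+01,  6.81881062e-01, -1.22096388e-03,
       -7.01350335e+01, -1.65049872e+01]), 'qd': array([ 0.01239855,  0.07654384, -0.04208541,  0.09419235, -0.04840768,
        0.04581015]), 'joint_torque': array([-2.04185071e-04, -5.82386720e+01,  2.93307191e+01,  7.00246140e+00,
        1.24263548e-02, -4.65314793e-05]), 'tcp_pos': array([ 0.25898875, -0.62331483,  0.22657465]), 'eef_rot': array([-1.79998344e+02,  1.68835700e-03, -1.57434609e+02]), 'contact_force': array([-0.4361655 ,  0.02708735,  0.30983688]), 'moment': array([ 0.00112271,  0.01655477, -0.01096161]), 'gripper_force': 0.0, 'gripper_width': 0.08778454801609055}
```

View pics/top0.png

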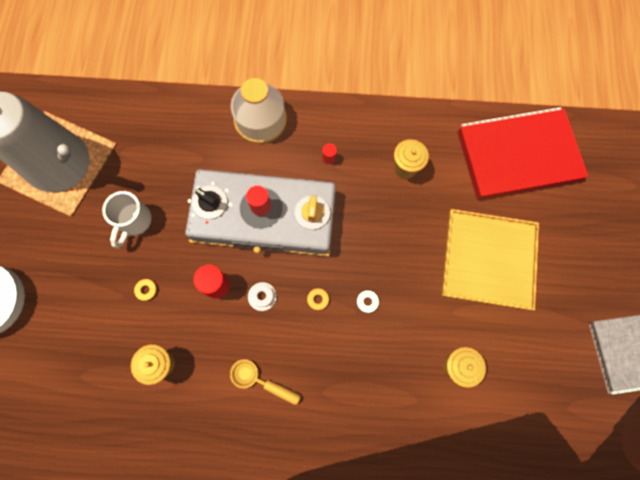

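View pics/scene0.png

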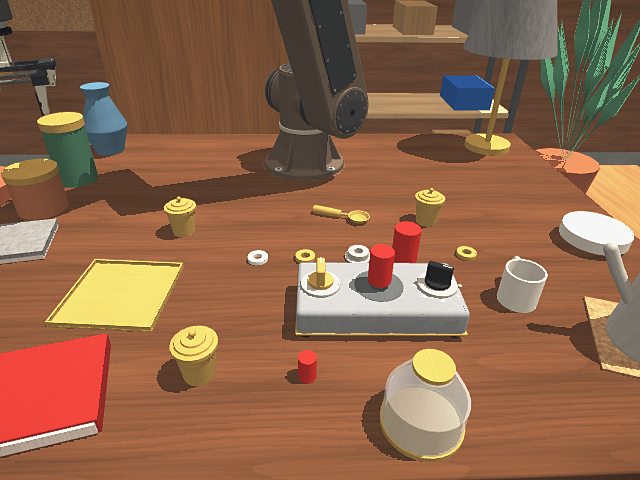

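Top view: sleeves are at (145,289) and (318,299), the white decoy at (367,301), the cup at (262,296) and the cap on the spindle at (258,200). The dial is at (208,200), the lock at (312,210) and the tray at (491,259).

```bash
cat >> h.py <<'E'
from scipy.spatial.transform import Rotation as Ro
_cap=cap
def cap(name,fn=None):
    c=dict(_cap(name,fn)); c['attitude']=Ro.from_euler('xyz',c['attitude'],degrees=True).as_matrix(); return c
def blobs(c,mask,amin=30):
    n,l,s,ce=cv2.connectedComponentsWithStats(mask.astype(np.uint8))
    return [(ce[i],s[i]) for i in range(1,n) if s[i][4]>=amin]
def crop(c,x0,y0,x1,y1,k,fn):
    cv2.imwrite('pics/'+fn,cv2.resize(c['img'][y0:y1,x0:x1,::-1],None,fx=k,fy=k,interpolation=cv2.INTER_CUBIC))
E
python3 - <<'E'
from h import *
c=cap('top'); crop(c,180,145,340,265,5,'mill.png'); 
d=cap('scene')
print(proj(c,[0.64,.11,.06]),proj(d,[0.64,.11,.06]))
hsv=cv2.cvtColor(c['img'],cv2.COLOR_RGB2HSV)
m=(hsv[...,0]>17)&(hsv[...,0]<35)&(hsv[...,1]>140)&(hsv[...,2]>120)
for ce,s in blobs(c,m): print('brass',ce.round(1),s,unp(c,ce,.01).round(4))
g=(hsv[...,1]<70)&(hsv[...,2]>90)
for ce,s in blobs(c,g,100): print('grey',ce.round(1),s,unp(c,ce,.01).round(4))
E
```

```text
[261.3771098  212.01359907] [375.90979183 280.67771256]
brass [253.9  89.3] [241  78  27  24 514] [0.9368 0.1584 0.01  ]
brass [410.6 155.3] [395 140  33  31 815] [ 0.8025 -0.1885  0.01  ]
brass [308.8 207.7] [302 197  14  23 174] [0.6713 0.0198 0.01  ]
brass [490.9 259.6] [ 443  210   95  100 7808] [ 0.5863 -0.3524  0.01  ]
brass [144.5 289.4] [134 279  22  21 297] [0.4818 0.3309 0.01  ]
brass [317.5 298.9] [308 289  20  21 262] [ 0.485  -0.0095  0.01  ]
brass [149.9 364.2] [ 131  345   39   39 1152] [0.3413 0.2993 0.01  ]
brass [465.7 366.9] [ 446  348   39   39 1161] [ 0.3743 -0.2979  0.01  ]
brass [257.3 380. ] [231 360  68  44 905] [0.3256 0.0942 0.01  ]
grey [274.7  96.1] [268  88  15  19 120] [0.923  0.1113 0.01  ]
grey [242.8 110.9] [232  91  24  37 520] [0.8825 0.1774 0.01  ]
grey [ 35.9 148.4] [   0   92   88  100 4936] [0.765  0.6056 0.01  ]
grey [260.2 211.7] [ 185  170  150   83 8299] [0.6562 0.1188 0.01  ]
grey [124.9 215. ] [ 102  191   48   56 1685] [0.6309 0.3942 0.01  ]
grey [  9.3 297.9] [   0  266   24   66 1122] [0.4482 0.5912 0.01  ]
grey [261.7 296.4] [248 283  28  28 555] [0.4829 0.1002 0.01  ]
grey [367.4 301.2] [357 291  22  22 335] [ 0.4868 -0.1074  0.01  ]
grey [619.5 352.1] [ 591  315   49   79 2935] [ 0.4206 -0.5935  0.01  ]
```

View pics/mill.png

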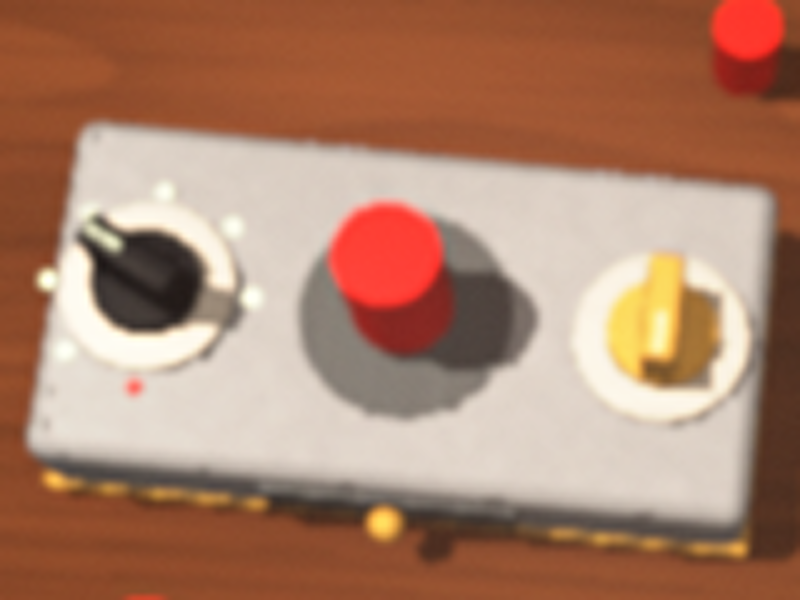

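```bash
python3 - <<'E'
from h import *
c=cap('top'); f=lambda x,y,z: unp(c,(x/5+180-.4,y/5+145-.4),z).round(4)
for n,x,y,z in [('dialdisk',150,285,.063),('lockdisk',662,336,.063),('captop',387,255,.132),('reddot',134,387,.06),('c1',82,122,.06),('c2',778,188,.06),('c3',742,522,.06),('c4',30,458,.06),
 ('p1',78,222,.104),('p2',120,250,.104),('bar far',195,290,.104),('l1',668,256,.104),('l2',656,360,.104)]: print(n,f(x,y,z))
C=[f(*p,.06) for p in [(82,122),(778,188),(742,522),(30,458)]]
print('mean',np.mean(C,0))
d=cap('scene')
for s in ['cup','cap','sleeve0','dial','lock','mill']:
    pass
hsv=cv2.cvtColor(d['img'],cv2.COLOR_RGB2HSV)
m=(hsv[...,0]>17)&(hsv[...,0]<35)&(hsv[...,1]>140)&(hsv[...,2]>110)
for ce,s in blobs(d,m,40): print('brass',ce.round(1),s,unp(d,ce,.008).round(4))
g=(hsv[...,1]<70)&(hsv[...,2]>90)
for ce,s in blobs(d,g,60): 
    if s[4]<800: print('grey',ce.round(1),s,unp(d,ce,.008).round(4))
crop(d,280,210,480,350,4,'mill_s.png')
E
```

```text
dialdisk [0.6536 0.2118 0.063 ]
lockdisk [0.6459 0.012  0.063 ]
captop [0.6477 0.1114 0.132 ]
reddot [0.6129 0.2138 0.06  ]
c1 [0.7206 0.2474 0.06  ]
c2 [ 0.7111 -0.0298  0.06  ]
c3 [ 0.5749 -0.0231  0.06  ]
c4 [0.5822 0.25   0.06  ]
p1 [0.6628 0.2312 0.104 ]
p2 [0.6529 0.2143 0.104 ]
bar far [0.6392 0.1848 0.104 ]
l1 [0.664  0.0112 0.104 ]
l2 [0.6234 0.0131 0.104 ]
mean [0.6472   0.111125 0.06    ]
brass [489.2 122.5] [465  59  45  96 908] [-0.3259  0.6883  0.008 ]
brass [ 62.1 126.8] [ 38 118  46  15 298] [-0.2825 -0.8187  0.008 ]
brass [ 29.  171.7] [  1 159  56  27 955] [ 0.0771 -0.7572  0.008 ]
brass [427.9 213.4] [416 200  29  27 409] [0.3248 0.2911 0.008 ]
brass [182.7 223.1] [166 205  30  32 513] [ 0.3572 -0.2838  0.008 ]
brass [326.2 211.5] [313 206  29  11 150] [0.3108 0.047  0.008 ]
brass [358.7 214.2] [343 210  27  11 104] [0.325  0.1237 0.008 ]
brass [465.5 257. ] [456 251  20  10  55] [0.504  0.3233 0.008 ]
brass [317.5 279. ] [308 258  23  32 283] [0.5677 0.0134 0.008 ]
brass [122.1 314.9] [ 45 262 139  70 599] [ 0.6564 -0.3263  0.008 ]
brass [390.5 334.2] [300 333 167   3 259] [0.7159 0.1267 0.008 ]
brass [197.9 369. ] [172 339  46  47 839] [ 0.7777 -0.177   0.008 ]
brass [432.1 380. ] [413 369  41  16  97] [0.8099 0.1712 0.008 ]
brass [410.5 447.2] [380 405  80  57 342] [0.9132 0.1154 0.008 ]
grey [356.    2.1] [348   0  19   5  82] [-4.3447  0.6902  0.008 ]
grey [358.4  20.2] [351   9  16  24 139] [-2.9264  0.5364  0.008 ]
grey [ 3.6 54.4] [  0  36  12  32 216] [-1.4447 -1.618   0.008 ]
grey [45.5 90.9] [ 35  69  21  46 353] [-0.7241 -1.0713  0.008 ]
grey [299.2 130.8] [279 122  44  13 202] [-0.2419 -0.0092  0.008 ]
grey [614.9 157.5] [580 152  60  13 620] [-0.0038  0.9629  0.008 ]
grey [ 18.8 158.2] [  0 155  51  11 314] [-0.0159 -0.8304  0.008 ]
grey [257.3 257.4] [248 250  20  16 245] [ 0.4946 -0.106   0.008 ]
```

View pics/mill_s.png

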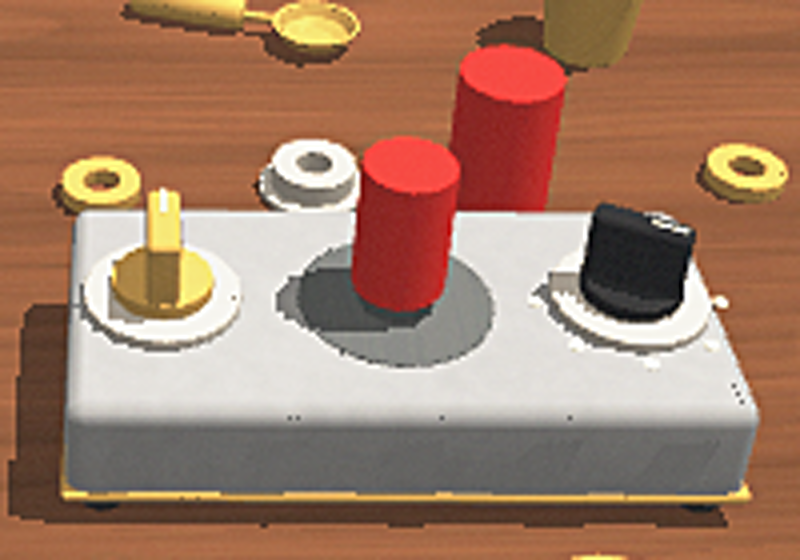

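Top crop: the dial's pointer mark is at about (100,235), towards world 60°, and the red dot is at (134,387). The cap top is at (387,255) and the lock bar lies roughly along world x. The scene crop agrees: two brass rings, the steel cup, and the medium cap on the spindle.

```bash
cat > plan.py <<'E'
from h import *
import sys, json
def plan(T,p=None,yaw=None):
    s=get_state(); p=np.array(s['tcp_pos']) if p is None else p; yaw=s['eef_rot'][2] if yaw is None else yaw
    for t in T:
        q=np.array(t[:3],float); dy=t[3]-yaw
        n=max(1,int(np.ceil(max(np.linalg.norm(q-p)/.16,abs(dy)/33))))
        for i in range(n):
            g=p+(q-p)/(n-i); ty=yaw+(t[3]-yaw)/(n-i)
            a=np.radians(yaw); d=g-p
            sl=np.array([d@[np.cos(a),np.sin(a),0],d@[np.sin(a),-np.cos(a),0],-d[2]])/.15
            sl=sl.round(3); tu=round(-(ty-yaw)/90,3)
            print(t,'slide',sl.tolist(),'turn',tu)
            v=sl*.15; p=p+np.array([v[0]*np.cos(a)+v[1]*np.sin(a),v[0]*np.sin(a)-v[1]*np.cos(a),-v[2]]); yaw-=tu*90
if __name__=='__main__': plan(json.loads(sys.argv[1]))
E
python3 plan.py '[[0.6515,0.2115,0.2,-120],[0.6515,0.2115,0.079,-120]]'
```

```text
[0.6515, 0.2115, 0.2, -120] slide [-0.759, 0.689, 0.03] turn -0.069
[0.6515, 0.2115, 0.2, -120] slide [-0.829, 0.603, 0.029] turn -0.069
[0.6515, 0.2115, 0.2, -120] slide [-0.889, 0.51, 0.03] turn -0.07
[0.6515, 0.2115, 0.2, -120] slide [-0.94, 0.41, 0.029] turn -0.069
[0.6515, 0.2115, 0.2, -120] slide [-0.978, 0.305, 0.03] turn -0.07
[0.6515, 0.2115, 0.2, -120] slide [-1.006, 0.196, 0.029] turn -0.069
[0.6515, 0.2115, 0.079, -120] slide [-0.0, 0.0, 0.807] turn -0.0
```

Request:
{"op": "send_rows", "data": {
  "moves": [
    {"slide": [-0.76, 0.69, 0.03], "turn": -0.07, "gripper": 0.5},
    {"slide": [-0.76, 0.69, 0.03], "turn": -0.07, "gripper": 0.5},
    {"slide": [-0.76, 0.69, 0.03], "turn": -0.07, "gripper": 0.5},
    {"slide": [-0.76, 0.69, 0.03], "turn": -0.07, "gripper": 0.5},
    {"slide": [-0.76, 0.69, 0.03], "turn": -0.07, "gripper": 0.5}
  ],
  "newtons": 30
}}

```text
time_s: 1.62
tcp_pos: [0.3261, -0.4802, 0.2226]
eef_rot: [-180.0, 0.1, -151.0]
contact_force: [-0.9, 0.2, -1.0]
gripper_width: 0.0599
gripper_force: 0.0
```

Request:
{"op": "send_rows", "data": {
  "moves": [
    {"slide": [-0.83, 0.6, 0.03], "turn": -0.07, "gripper": 0.5},
    {"slide": [-0.83, 0.6, 0.03], "turn": -0.07, "gripper": 0.5},
    {"slide": [-0.83, 0.6, 0.03], "turn": -0.07, "gripper": 0.5},
    {"slide": [-0.83, 0.6, 0.03], "turn": -0.07, "gripper": 0.5},
    {"slide": [-0.83, 0.6, 0.03], "turn": -0.07, "gripper": 0.5}
  ]
}}

```text
time_s: 2.03
tcp_pos: [0.3917, -0.3417, 0.218]
eef_rot: [-180.0, 0.1, -144.6]
contact_force: [-0.9, 0.0, -0.4]
gripper_width: 0.044
gripper_force: 0.0
```

Request:
{"op": "send_rows", "data": {
  "moves": [
    {"slide": [-0.89, 0.51, 0.03], "turn": -0.07, "gripper": 0.5},
    {"slide": [-0.89, 0.51, 0.03], "turn": -0.07, "gripper": 0.5},
    {"slide": [-0.89, 0.51, 0.03], "turn": -0.07, "gripper": 0.5},
    {"slide": [-0.89, 0.51, 0.03], "turn": -0.07, "gripper": 0.5},
    {"slide": [-0.89, 0.51, 0.03], "turn": -0.07, "gripper": 0.5}
  ]
}}

```text
time_s: 2.45
tcp_pos: [0.4572, -0.2025, 0.2133]
eef_rot: [-180.0, 0.1, -138.3]
contact_force: [0.1, -0.2, -0.9]
gripper_width: 0.0438
gripper_force: 0.0
```

Request:
{"op": "send_rows", "data": {
  "moves": [
    {"slide": [-0.94, 0.41, 0.03], "turn": -0.07, "gripper": 0.5},
    {"slide": [-0.94, 0.41, 0.03], "turn": -0.07, "gripper": 0.5},
    {"slide": [-0.94, 0.41, 0.03], "turn": -0.07, "gripper": 0.5},
    {"slide": [-0.94, 0.41, 0.03], "turn": -0.07, "gripper": 0.5},
    {"slide": [-0.94, 0.41, 0.03], "turn": -0.07, "gripper": 0.5}
  ]
}}

```text
time_s: 2.87
tcp_pos: [0.5224, -0.063, 0.2084]
eef_rot: [-180.0, 0.0, -132.1]
contact_force: [0.4, -0.1, 0.4]
gripper_width: 0.0436
gripper_force: 0.0
```

Request:
{"op": "send_rows", "data": {
  "moves": [
    {"slide": [-0.98, 0.3, 0.03], "turn": -0.07, "gripper": 0.5},
    {"slide": [-0.98, 0.3, 0.03], "turn": -0.07, "gripper": 0.5},
    {"slide": [-0.98, 0.3, 0.03], "turn": -0.07, "gripper": 0.5},
    {"slide": [-0.98, 0.3, 0.03], "turn": -0.07, "gripper": 0.5},
    {"slide": [-0.98, 0.3, 0.03], "turn": -0.07, "gripper": 0.5}
  ]
}}

```text
time_s: 3.28
tcp_pos: [0.5879, 0.0764, 0.2033]
eef_rot: [-180.0, 0.0, -125.8]
contact_force: [0.4, -0.7, 0.6]
gripper_width: 0.0437
gripper_force: 0.0
```

```bash
python3 plan.py '[[0.6515,0.2115,0.19,-120],[0.6515,0.2115,0.079,-120]]'
```

```text
[0.6515, 0.2115, 0.19, -120] slide [-0.979, 0.183, 0.089] turn -0.064
[0.6515, 0.2115, 0.079, -120] slide [0.0, -0.0, 0.74] turn -0.0
```

Request:
{"op": "send_rows", "data": {
  "moves": [
    {"slide": [-0.98, 0.18, 0.09], "turn": -0.064, "gripper": 0.5},
    {"slide": [-0.98, 0.18, 0.09], "turn": -0.064, "gripper": 0.5},
    {"slide": [-0.98, 0.18, 0.09], "turn": -0.064, "gripper": 0.5},
    {"slide": [-0.98, 0.18, 0.09], "turn": -0.064, "gripper": 0.5},
    {"slide": [-0.98, 0.18, 0.09], "turn": -0.064, "gripper": 0.5}
  ]
}}

```text
time_s: 3.7
tcp_pos: [0.6517, 0.2108, 0.1885]
eef_rot: [180.0, -0.1, -120.0]
contact_force: [0.1, -1.4, 1.1]
gripper_width: 0.0434
gripper_force: 0.0
```

Request:
{"op": "send_rows", "data": {
  "moves": [
    {"slide": [0, 0, 0.2], "turn": 0, "gripper": 0.5},
    {"slide": [0, 0, 0.4], "turn": 0, "gripper": 0.5},
    {"slide": [0, 0, 0.6], "turn": 0, "gripper": 0.5},
    {"slide": [0, 0, 0.74], "turn": 0, "gripper": 0.5},
    {"slide": [0, 0, 0.74], "turn": 0, "gripper": 0.5}
  ]
}}

```text
time_s: 4.12
tcp_pos: [0.648, 0.2051, 0.0745]
eef_rot: [179.8, -0.4, -120.3]
contact_force: [0.0, -1.0, -0.2]
gripper_width: 0.0436
gripper_force: 0.0
```

Request:
{"op": "send_rows", "data": {
  "moves": [
    {"slide": [0, 0, 0], "turn": 0, "gripper": 0},
    {"slide": [0, 0, 0], "turn": 0, "gripper": 0},
    {"slide": [0, 0, 0], "turn": 0, "gripper": 0},
    {"slide": [0, 0, 0], "turn": 0, "gripper": 0},
    {"slide": [0, 0, 0], "turn": 0, "gripper": 0}
  ]
}}

```text
time_s: 4.53
tcp_pos: [0.6507, 0.2081, 0.0812]
eef_rot: [-179.9, 0.1, -120.2]
contact_force: [0.4, 0.2, 0.0]
gripper_width: 0.0161
gripper_force: 0.0
```

Request:
{"op": "send_rows", "data": {
  "moves": [
    {"slide": [0, 0, 0], "turn": 0, "gripper": 0},
    {"slide": [0, 0, 0], "turn": 0, "gripper": 0},
    {"slide": [0, 0, 0], "turn": 0, "gripper": 0},
    {"slide": [0, 0, 0], "turn": 0, "gripper": 0},
    {"slide": [0, 0, 0], "turn": 0, "gripper": 0}
  ]
}}

```text
time_s: 4.95
tcp_pos: [0.6503, 0.2082, 0.081]
eef_rot: [-180.0, 0.1, -120.1]
contact_force: [-3.0, 0.8, 7.2]
gripper_width: 0.014
gripper_force: 30.0
```

```bash
python3 -c "
from h import *
s=get_state();print(s['tcp_pos'],s['eef_rot'],s['joints'],s['gripper_width'],s['gripper_force'])"
```

```text
[0.65026088 0.20819756 0.08097473] [-1.79960565e+02  6.94810485e-02 -1.20141374e+02] [ 3.40714387e+01  2.76996846e+01 -8.29411887e+00  6.53436086e-03
 -5.39264795e+01 -6.42166810e+01] 0.014018360467127837 30.001302659511566
```

```bash
python3 -c "
from plan import *
D=np.array([.6515,.2115]); T=[]
for y in(-90,-60,-30,-1): a=np.radians(y); T.append([D[0]+.0035*np.cos(a),D[1]+.0035*np.sin(a),.081,y])
plan(T)"
```

```text
[np.float64(0.6515), np.float64(0.208), 0.081, -90] slide [-0.003, -0.008, -0.0] turn -0.335
[np.float64(0.65325), np.float64(0.20846891108675447), 0.081, -60] slide [-0.003, -0.012, -0.0] turn -0.333
[np.float64(0.6545310889132455), np.float64(0.20975), 0.081, -30] slide [-0.004, -0.011, -0.0] turn -0.334
[np.float64(0.6549994669330473), np.float64(0.2114389165774695), 0.081, -1] slide [-0.002, -0.011, -0.0] turn -0.322
```

Request:
{"op": "send_rows", "data": {
  "moves": [
    {"slide": [0, 0, 0], "turn": -0.07, "gripper": 0},
    {"slide": [0, -0.003, 0], "turn": -0.14, "gripper": 0},
    {"slide": [0, -0.005, 0], "turn": -0.21, "gripper": 0},
    {"slide": [-0.003, -0.008, 0], "turn": -0.28, "gripper": 0},
    {"slide": [-0.003, -0.008, 0], "turn": -0.335, "gripper": 0}
  ]
}}

```text
time_s: 5.37
tcp_pos: [0.6525, 0.2077, 0.081]
eef_rot: [-179.8, 0.0, -89.7]
contact_force: [2.9, -1.9, 3.8]
gripper_width: 0.0135
gripper_force: 30.0
```

Request:
{"op": "send_rows", "data": {
  "moves": [
    {"slide": [0, -0.003, 0], "turn": -0.07, "gripper": 0},
    {"slide": [0, -0.005, 0], "turn": -0.14, "gripper": 0},
    {"slide": [0, -0.007, 0], "turn": -0.21, "gripper": 0},
    {"slide": [-0.003, -0.01, 0], "turn": -0.28, "gripper": 0},
    {"slide": [-0.003, -0.012, 0], "turn": -0.333, "gripper": 0}
  ]
}}

```text
time_s: 5.78
tcp_pos: [0.6548, 0.2083, 0.081]
eef_rot: [-179.8, -0.1, -59.7]
contact_force: [3.3, -1.0, 2.4]
gripper_width: 0.0136
gripper_force: 30.0
```

Request:
{"op": "send_rows", "data": {
  "moves": [
    {"slide": [0, -0.003, 0], "turn": -0.07, "gripper": 0},
    {"slide": [0, -0.005, 0], "turn": -0.14, "gripper": 0},
    {"slide": [0, -0.007, 0], "turn": -0.21, "gripper": 0},
    {"slide": [-0.003, -0.01, 0], "turn": -0.28, "gripper": 0},
    {"slide": [-0.004, -0.011, 0], "turn": -0.333, "gripper": 0}
  ]
}}

```text
time_s: 6.2
tcp_pos: [0.6565, 0.21, 0.081]
eef_rot: [-179.8, -0.2, -29.7]
contact_force: [5.4, -0.3, -0.2]
gripper_width: 0.0133
gripper_force: 30.0
```

Request:
{"op": "send_rows", "data": {
  "moves": [
    {"slide": [0, -0.003, 0], "turn": -0.07, "gripper": 0},
    {"slide": [0, -0.005, 0], "turn": -0.14, "gripper": 0},
    {"slide": [0, -0.007, 0], "turn": -0.2, "gripper": 0},
    {"slide": [-0.002, -0.01, 0], "turn": -0.26, "gripper": 0},
    {"slide": [-0.002, -0.011, 0], "turn": -0.32, "gripper": 0}
  ]
}}

```text
time_s: 6.62
tcp_pos: [0.6571, 0.2121, 0.081]
eef_rot: [-179.9, -0.3, -1.0]
contact_force: [5.5, 1.4, 1.7]
gripper_width: 0.0136
gripper_force: 30.3
```

```bash
python3 -c "
from h import *
s=get_state();print(s['tcp_pos'],s['eef_rot'],s['contact_force'],s['moment'],s['gripper_width'])"
```

```text
[0.65712187 0.21208263 0.08103266] [-179.87251183   -0.27364798   -0.98399856] [5.52511717 1.35089632 1.71301274] [ 0.2046655  -1.65911156 -0.62369474] 0.013605104435866044
```

Request:
{"op": "send_rows", "data": {
  "moves": [
    {"slide": [0, 0, 0], "turn": -0.03, "gripper": 0},
    {"slide": [0, 0, 0], "turn": -0.03, "gripper": 0},
    {"slide": [0, 0, 0], "turn": -0.03, "gripper": 0},
    {"slide": [0, 0, 0], "turn": -0.03, "gripper": 0},
    {"slide": [0, 0, 0], "turn": -0.03, "gripper": 0}
  ]
}}

```text
time_s: 7.03
tcp_pos: [0.657, 0.212, 0.081]
eef_rot: [-179.9, -0.3, 1.3]
contact_force: [5.5, 2.8, 2.2]
gripper_width: 0.0144
gripper_force: 31.2
```

```bash
python3 -c "
from h import *
s=get_state();print(s['tcp_pos'],s['eef_rot'],s['contact_force'],s['moment'],s['gripper_width'])"
```

```text
[0.65695539 0.21204261 0.08099712] [-179.87184853   -0.26124795    1.28873912] [5.45030196 2.81645851 2.21158432] [ 0.70841222 -1.73563836 -0.72995047] 0.014431401925215229
```

Request:
{"op": "send_rows", "data": {
  "moves": [
    {"slide": [0, 0, 0], "turn": 0, "gripper": 0.5},
    {"slide": [0, 0, 0], "turn": 0, "gripper": 0.5},
    {"slide": [0, 0, 0], "turn": 0, "gripper": 0.5},
    {"slide": [0, 0, 0], "turn": 0, "gripper": 0.5},
    {"slide": [0, 0, 0], "turn": 0, "gripper": 0.5}
  ]
}}

```text
time_s: 7.45
tcp_pos: [0.6544, 0.2107, 0.0792]
eef_rot: [180.0, 0.1, 1.4]
contact_force: [-0.2, -0.1, 0.3]
gripper_width: 0.041
gripper_force: 0.0
```

Request:
{"op": "send_rows", "data": {
  "moves": [
    {"slide": [0, 0, -0.2], "turn": 0, "gripper": 0.6},
    {"slide": [0, 0, -0.5], "turn": 0, "gripper": 0.6},
    {"slide": [-0.3, 0, -0.8], "turn": 0, "gripper": 0.6},
    {"slide": [-0.6, 0, -0.8], "turn": 0, "gripper": 0.6},
    {"slide": [-0.8, 0, -0.8], "turn": 0, "gripper": 0.6}
  ]
}}

```text
time_s: 7.87
tcp_pos: [0.5454, 0.2085, 0.2005]
eef_rot: [-179.9, -0.2, 1.4]
contact_force: [-1.1, 0.7, 0.0]
gripper_width: 0.0524
gripper_force: 0.0
```

```bash
python3 -c "
from h import *
c=cap('top');crop(c,160,145,360,295,4,'d1.png')
s=get_state();print(s['tcp_pos'],s['eef_rot'])"
```

```text
[0.53767695 0.20666612 0.2003808 ] [-1.79891362e+02  5.38902286e-02  1.33537342e+00]
```

View pics/d1.png

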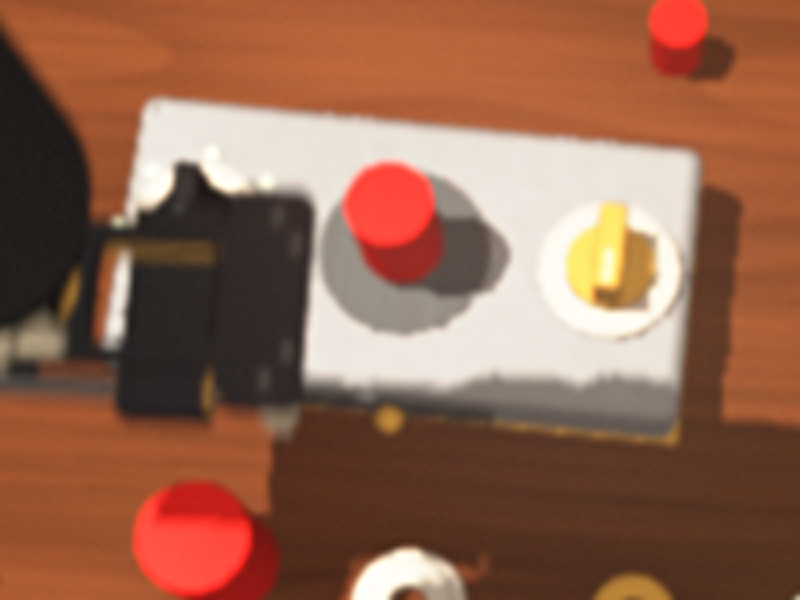

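The gripper hides the pointer. The dial bar (187,165) now points along x, and the cap top is at (390,205).

```bash
python3 plan.py '[[0.648,0.1115,0.2,-2],[0.648,0.1115,0.097,-2]]'
```

```text
[0.648, 0.1115, 0.2, -2] slide [0.721, 0.651, 0.003] turn 0.037
[0.648, 0.1115, 0.097, -2] slide [-0.0, 0.0, 0.686] turn 0.0
```

Request:
{"op": "send_rows", "data": {
  "moves": [
    {"slide": [0.18, 0.16, 0], "turn": 0.037, "gripper": 0.7},
    {"slide": [0.36, 0.32, 0], "turn": 0.037, "gripper": 0.7},
    {"slide": [0.54, 0.48, 0], "turn": 0.037, "gripper": 0.7},
    {"slide": [0.72, 0.65, 0], "turn": 0.037, "gripper": 0.7},
    {"slide": [0.72, 0.65, 0], "turn": 0.037, "gripper": 0.7}
  ]
}}

```text
time_s: 8.33
tcp_pos: [0.6585, 0.1094, 0.1973]
eef_rot: [179.9, 0.0, -2.1]
contact_force: [-0.1, 1.0, 0.9]
gripper_width: 0.0612
gripper_force: 0.0
```

Request:
{"op": "send_rows", "data": {
  "moves": [
    {"slide": [0, 0, 0], "turn": 0, "gripper": 0.7},
    {"slide": [0, 0, 0.2], "turn": 0, "gripper": 0.7},
    {"slide": [0, 0, 0.4], "turn": 0, "gripper": 0.7},
    {"slide": [0, 0, 0.6], "turn": 0, "gripper": 0.7},
    {"slide": [0, 0, 0.69], "turn": 0, "gripper": 0.7}
  ]
}}

```text
time_s: 8.75
tcp_pos: [0.6524, 0.1135, 0.0909]
eef_rot: [179.9, 0.3, -1.9]
contact_force: [-0.6, -0.0, -0.5]
gripper_width: 0.0613
gripper_force: 0.0
```

Request:
{"op": "send_rows", "data": {
  "moves": [
    {"slide": [0, 0, 0], "turn": 0, "gripper": 0},
    {"slide": [0, 0, 0], "turn": 0, "gripper": 0},
    {"slide": [0, 0, 0], "turn": 0, "gripper": 0},
    {"slide": [0, 0, 0], "turn": 0, "gripper": 0},
    {"slide": [0, 0, 0], "turn": 0, "gripper": 0}
  ],
  "newtons": 15
}}

```text
time_s: 9.17
tcp_pos: [0.6564, 0.114, 0.0968]
eef_rot: [-179.9, -0.2, -1.9]
contact_force: [-0.3, -0.1, 3.0]
gripper_width: 0.0405
gripper_force: 15.0
```

Request:
{"op": "send_rows", "data": {
  "moves": [
    {"slide": [0, 0, 0], "turn": 0, "gripper": 0},
    {"slide": [0, 0, 0], "turn": 0, "gripper": 0},
    {"slide": [0, 0, 0], "turn": 0, "gripper": 0},
    {"slide": [0, 0, 0], "turn": 0, "gripper": 0},
    {"slide": [0, 0, 0], "turn": 0, "gripper": 0}
  ]
}}

```text
time_s: 9.58
tcp_pos: [0.6564, 0.1139, 0.0967]
eef_rot: [-179.9, -0.2, -1.9]
contact_force: [-1.6, 0.9, 7.2]
gripper_width: 0.0402
gripper_force: 15.0
```

Request:
{"op": "send_rows", "data": {
  "moves": [
    {"slide": [0, 0, 0], "turn": 0, "gripper": 0.7},
    {"slide": [0, 0, 0], "turn": 0, "gripper": 0.7},
    {"slide": [0, 0, 0], "turn": 0, "gripper": 0.7},
    {"slide": [-0.03, 0, 0], "turn": 0, "gripper": 0.7},
    {"slide": [-0.06, 0, 0], "turn": 0, "gripper": 0.7}
  ]
}}

```text
time_s: 10.0
tcp_pos: [0.646, 0.1135, 0.0944]
eef_rot: [180.0, 0.0, -1.9]
contact_force: [-0.2, -0.5, -0.5]
gripper_width: 0.0609
gripper_force: 0.0
```

Request:
{"op": "send_rows", "data": {
  "moves": [
    {"slide": [0, 0, 0], "turn": 0, "gripper": 0},
    {"slide": [0, 0, 0], "turn": 0, "gripper": 0},
    {"slide": [0, 0, 0], "turn": 0, "gripper": 0},
    {"slide": [0, 0, 0], "turn": 0, "gripper": 0},
    {"slide": [0, 0, 0], "turn": 0, "gripper": 0}
  ]
}}

```text
time_s: 10.42
tcp_pos: [0.6466, 0.1137, 0.0949]
eef_rot: [-180.0, -0.0, -1.9]
contact_force: [0.1, 1.7, 1.0]
gripper_width: 0.0403
gripper_force: 15.0
```

Request:
{"op": "send_rows", "data": {
  "moves": [
    {"slide": [0, 0, 0], "turn": 0, "gripper": 0},
    {"slide": [0, 0, 0], "turn": 0, "gripper": 0},
    {"slide": [0, 0, -0.1], "turn": 0, "gripper": 0},
    {"slide": [0, 0, -0.3], "turn": 0, "gripper": 0},
    {"slide": [0, 0, -0.5], "turn": 0, "gripper": 0}
  ],
  "newtons": 20
}}

```text
time_s: 10.83
tcp_pos: [0.6455, 0.1132, 0.1692]
eef_rot: [179.9, 0.2, -1.9]
contact_force: [0.8, 0.6, -0.7]
gripper_width: 0.0404
gripper_force: 20.0
```

Request:
{"op": "send_rows", "data": {
  "moves": [
    {"slide": [0, 0, -0.2], "turn": 0, "gripper": 0},
    {"slide": [0, 0, -0.4], "turn": 0, "gripper": 0},
    {"slide": [0, 0, -0.4], "turn": 0, "gripper": 0},
    {"slide": [0, 0, -0.4], "turn": 0, "gripper": 0},
    {"slide": [0, 0, -0.4], "turn": 0, "gripper": 0}
  ]
}}

```text
time_s: 11.25
tcp_pos: [0.646, 0.1137, 0.2293]
eef_rot: [-180.0, 0.0, -1.9]
contact_force: [0.0, -0.6, -0.6]
gripper_width: 0.0403
gripper_force: 20.0
```

```bash
python3 plan.py '[[0.586,-0.34,0.23,-2],[0.586,-0.34,0.036,-2]]'
```

```text
[0.586, -0.34, 0.23, -2] slide [-0.099, 1.012, -0.002] turn 0.0
[0.586, -0.34, 0.23, -2] slide [-0.099, 1.012, -0.001] turn 0.0
[0.586, -0.34, 0.23, -2] slide [-0.1, 1.012, -0.002] turn 0.001
[0.586, -0.34, 0.036, -2] slide [0.0, 0.0, 0.647] turn -0.0
[0.586, -0.34, 0.036, -2] slide [0.0, 0.0, 0.646] turn -0.0
```

Request:
{"op": "send_rows", "data": {
  "moves": [
    {"slide": [-0.03, 0.27, 0], "turn": 0, "gripper": 0},
    {"slide": [-0.05, 0.54, 0], "turn": 0, "gripper": 0},
    {"slide": [-0.08, 0.8, 0], "turn": 0, "gripper": 0},
    {"slide": [-0.1, 1.0, 0], "turn": 0, "gripper": 0},
    {"slide": [-0.1, 1.0, 0], "turn": 0, "gripper": 0}
  ]
}}

```text
time_s: 11.67
tcp_pos: [0.6244, -0.0404, 0.2282]
eef_rot: [179.9, 0.2, -2.1]
contact_force: [0.3, 0.6, -1.6]
gripper_width: 0.0399
gripper_force: 20.0
```

Request:
{"op": "send_rows", "data": {
  "moves": [
    {"slide": [-0.03, 0.27, 0], "turn": 0, "gripper": 0},
    {"slide": [-0.05, 0.54, 0], "turn": 0, "gripper": 0},
    {"slide": [-0.08, 0.8, 0], "turn": 0, "gripper": 0},
    {"slide": [-0.1, 1.0, 0], "turn": 0, "gripper": 0},
    {"slide": [-0.1, 1.0, 0], "turn": 0, "gripper": 0}
  ]
}}

```text
time_s: 12.08
tcp_pos: [0.6046, -0.1895, 0.2279]
eef_rot: [180.0, 0.2, -2.1]
contact_force: [1.1, 1.7, -0.2]
gripper_width: 0.0402
gripper_force: 20.0
```

Request:
{"op": "send_rows", "data": {
  "moves": [
    {"slide": [-0.03, 0.27, 0], "turn": 0, "gripper": 0},
    {"slide": [-0.05, 0.54, 0], "turn": 0, "gripper": 0},
    {"slide": [-0.08, 0.8, 0], "turn": 0, "gripper": 0},
    {"slide": [-0.1, 1.0, 0], "turn": 0, "gripper": 0},
    {"slide": [-0.1, 1.0, 0], "turn": 0, "gripper": 0}
  ]
}}

```text
time_s: 12.5
tcp_pos: [0.5846, -0.3388, 0.2274]
eef_rot: [-180.0, 0.2, -2.1]
contact_force: [0.6, 0.5, -0.0]
gripper_width: 0.0401
gripper_force: 20.0
```

Request:
{"op": "send_rows", "data": {
  "moves": [
    {"slide": [0, 0, 0], "turn": 0, "gripper": 0},
    {"slide": [0, 0, 0.2], "turn": 0, "gripper": 0},
    {"slide": [0, 0, 0.45], "turn": 0, "gripper": 0},
    {"slide": [0, 0, 0.7], "turn": 0, "gripper": 0},
    {"slide": [0, 0, 0.9], "turn": 0, "gripper": 0}
  ]
}}

```text
time_s: 12.92
tcp_pos: [0.5853, -0.3326, 0.0914]
eef_rot: [-179.9, 0.1, -1.9]
contact_force: [0.0, 0.1, -1.4]
gripper_width: 0.0401
gripper_force: 20.0
```

Request:
{"op": "send_rows", "data": {
  "moves": [
    {"slide": [0, 0, 0], "turn": 0, "gripper": 0},
    {"slide": [0, 0, 0], "turn": 0, "gripper": 0},
    {"slide": [0, 0, 0], "turn": 0, "gripper": 0},
    {"slide": [0, 0, 0], "turn": 0, "gripper": 0},
    {"slide": [0, 0, 0], "turn": 0, "gripper": 0}
  ]
}}

```text
time_s: 13.33
tcp_pos: [0.5879, -0.3347, 0.0974]
eef_rot: [179.9, -0.2, -1.9]
contact_force: [0.2, -0.0, -0.0]
gripper_width: 0.0399
gripper_force: 20.0
```

```bash
python3 -c "
from h import *
c=cap('top')
cv2.imwrite('pics/t2.png',c['img'][:,:,::-1])"
```

```text
(no output)
```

View pics/t2.png

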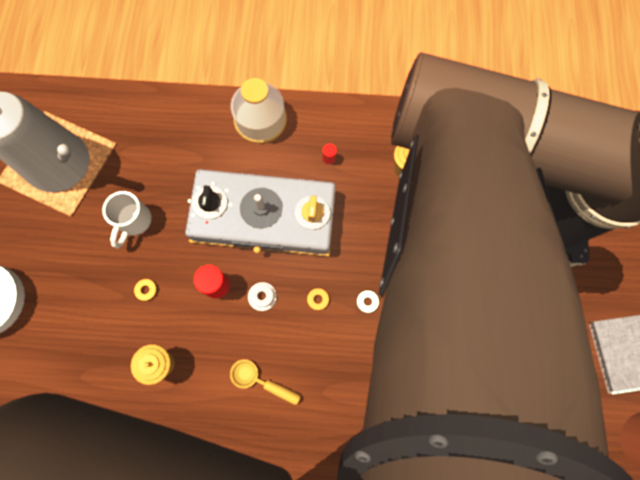

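The cap is off and the spindle is visible at about (260,203). I'll zoom in to check the dial pointer.

```bash
python3 -c "
from h import *
c=cap('top');crop(c,180,175,300,255,6,'d2.png')"
```

```text
(no output)
```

View pics/d2.png

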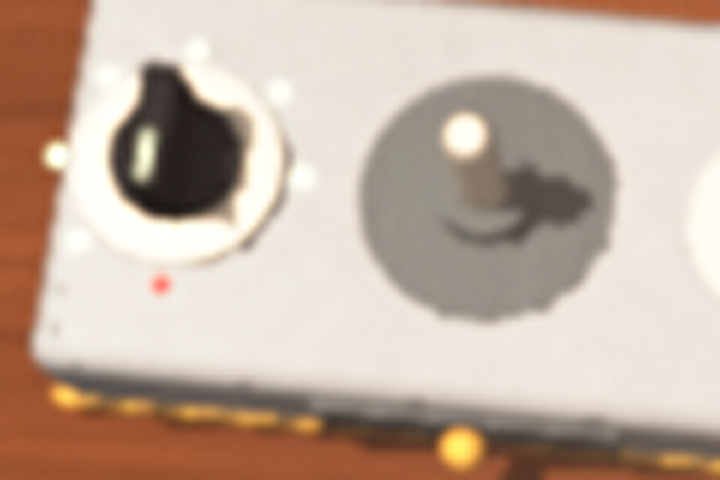

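The dial mark faces the red dot, so it is off. The spindle top is at crop (465,135). Now I'll set the cap down.

Request:
{"op": "send_rows", "data": {
  "moves": [
    {"slide": [0, 0, 0.15], "turn": 0, "gripper": 0},
    {"slide": [0, 0, 0.3], "turn": 0, "gripper": 0},
    {"slide": [0, 0, 0.4], "turn": 0, "gripper": 0},
    {"slide": [0, 0, 0.43], "turn": 0, "gripper": 0},
    {"slide": [0, 0, 0.43], "turn": 0, "gripper": 0}
  ]
}}

```text
time_s: 13.85
tcp_pos: [0.5861, -0.3345, 0.0303]
eef_rot: [-180.0, 0.1, -1.9]
contact_force: [-0.1, 0.1, -0.1]
gripper_width: 0.0401
gripper_force: 20.0
```

Request:
{"op": "send_rows", "data": {
  "moves": [
    {"slide": [0, 0, 0], "turn": 0, "gripper": 0},
    {"slide": [0, 0, 0], "turn": 0, "gripper": 0.3},
    {"slide": [0, 0, 0], "turn": 0, "gripper": 0.6},
    {"slide": [0, 0, 0], "turn": 0, "gripper": 0.7},
    {"slide": [0, 0, 0], "turn": 0, "gripper": 0.7}
  ]
}}

```text
time_s: 14.27
tcp_pos: [0.5867, -0.3347, 0.0309]
eef_rot: [180.0, -0.1, -1.9]
contact_force: [-0.5, 0.3, 0.7]
gripper_width: 0.0548
gripper_force: 0.0
```

Request:
{"op": "send_rows", "data": {
  "moves": [
    {"slide": [0, 0, 0], "turn": 0, "gripper": 0.7},
    {"slide": [0, 0, -0.2], "turn": 0, "gripper": 0.7},
    {"slide": [0, 0, -0.45], "turn": 0, "gripper": 0.7},
    {"slide": [0, 0, -0.7], "turn": 0, "gripper": 0.7},
    {"slide": [0, 0, -0.95], "turn": 0, "gripper": 0.7}
  ]
}}

```text
time_s: 14.68
tcp_pos: [0.5861, -0.3345, 0.1744]
eef_rot: [-180.0, 0.0, -1.9]
contact_force: [1.1, 0.1, -0.2]
gripper_width: 0.0614
gripper_force: 0.0
```

Request:
{"op": "send_rows", "data": {
  "moves": [
    {"slide": [0, -0.27, 0], "turn": 0, "gripper": 0.7},
    {"slide": [0, -0.54, 0], "turn": 0, "gripper": 0.7},
    {"slide": [0, -0.8, 0], "turn": 0, "gripper": 0.7},
    {"slide": [0, -1.0, 0], "turn": 0, "gripper": 0.7},
    {"slide": [0, -1.0, 0], "turn": 0, "gripper": 0.7}
  ]
}}

```text
time_s: 15.1
tcp_pos: [0.5917, -0.1802, 0.1735]
eef_rot: [-180.0, -0.1, -1.7]
contact_force: [-0.2, -1.0, -0.1]
gripper_width: 0.0614
gripper_force: 0.0
```

```bash
python3 - <<'E'
from h import *
c=cap('top'); d=cap('scene')
print('spt',unp(c,(180+465/6-.4,175+135/6-.4),.122).round(4))
hsv=cv2.cvtColor(c['img'],cv2.COLOR_RGB2HSV)
m=(hsv[...,0]>17)&(hsv[...,0]<35)&(hsv[...,1]>140)&(hsv[...,2]>90)
for ce,s in blobs(c,m,100): print('brass',ce.round(1),s,unp(c,ce,.01).round(4))
vis=np.hstack([cv2.resize(d['img'][220:300,330:430],(500,400),interpolation=2),cv2.resize(d['img'][225:385,30:150],(300,400))])
cv2.imwrite('pics/s3.png',vis[:,:,::-1])
E
python3 plan.py '[[0.485,-0.0095,0.18,-2],[0.485,-0.0095,0.05,-2]]'
```

```text
spt [0.6483 0.1124 0.122 ]
brass [57.5 34.6] [   0    0  126   78 6392] [1.0451 0.6153 0.01  ]
brass [141.1  40.4] [ 116    0   51   81 2470] [1.0431 0.4246 0.01  ]
brass [192.2  10.5] [188   0  10  27 139] [1.1306 0.3196 0.01  ]
brass [218.8  39.6] [ 182    0   64   85 1870] [1.0574 0.2495 0.01  ]
brass [257.2  20.2] [244   0  25  41 678] [1.115  0.1677 0.01  ]
brass [278.7  19.9] [269   0  17  42 276] [1.1192 0.1185 0.01  ]
brass [311.3  12.1] [308   0   9  33 152] [1.1456 0.0451 0.01  ]
brass [358.7  20.5] [ 327    0   62   46 1716] [ 1.1305 -0.0653  0.01  ]
brass [398.2  22.5] [392   0  12  50 310] [ 1.1314 -0.1562  0.01  ]
brass [412.   18.7] [410   0   6  41 100] [ 1.1439 -0.1876  0.01  ]
brass [423.5  17.7] [421   0   5  40 115] [ 1.1484 -0.2143  0.01  ]
brass [431.2  16.1] [426   0  13  47 261] [ 1.1542 -0.232   0.01  ]
brass [466.3  25. ] [ 446    0   38   54 1392] [ 1.1355 -0.3127  0.01  ]
brass [506.2  22.1] [ 486    0   51   55 1629] [ 1.1499 -0.4049  0.01  ]
brass [566.8   9.5] [ 538    0   59   25 1003] [ 1.1944 -0.5476  0.01  ]
brass [623.8  30.9] [ 597    0   43  110 1847] [ 1.1451 -0.6748  0.01  ]
brass [410.3 165.6] [396 161  30  11 147] [ 0.7787 -0.1882  0.01  ]
brass [522.  247.7] [502 219  37  62 776] [ 0.615 -0.416  0.01 ]
brass [478.9 278.4] [ 444  239   92   71 2057] [ 0.5463 -0.3272  0.01  ]
brass [155.1 363.5] [131 345  39  40 592] [0.3434 0.2897 0.01  ]
brass [468.  372.4] [452 357  32  29 544] [ 0.3645 -0.3022  0.01  ]
[0.485, -0.0095, 0.18, -2] slide [-0.373, -0.568, -0.022] turn 0.001
[0.485, -0.0095, 0.18, -2] slide [-0.375, -0.568, -0.023] turn 0.002
[0.485, -0.0095, 0.05, -2] slide [0.0, 0.0, 0.867] turn -0.0
```

View pics/s3.png

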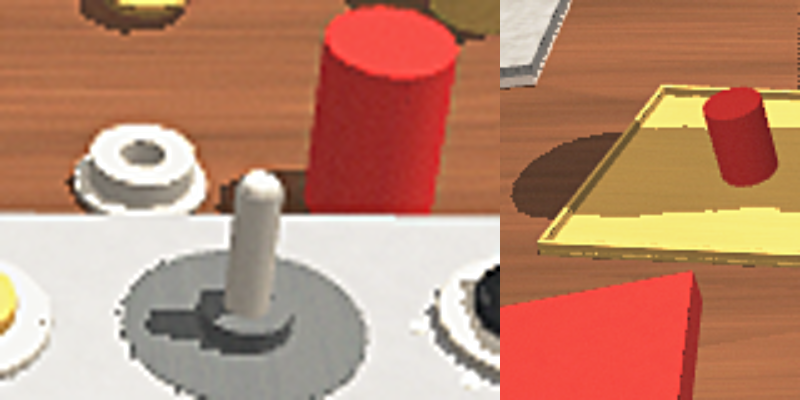

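The cap stands in the tray, and the bare spindle's tip is at scene pixel (382,256).

```bash
python3 - <<'E'
from h import *
d=cap('scene')
print('spt',unp(d,(382.0,256.2),.122).round(4), proj(d,[.6483,.1124,.122]))
print([ (np.round(x['location'],4).tolist(),round(x['p'],2)) for x in optics.look_for('scene','sleeve0')])
hsv=cv2.cvtColor(d['img'],cv2.COLOR_RGB2HSV)
m=(hsv[...,0]>17)&(hsv[...,0]<35)&(hsv[...,1]>120)&(hsv[...,2]>60)
m[:240]=0;m[270:]=0
for ce,s in blobs(d,m,40): print('brass',ce.round(1),s,unp(d,ce,.007).round(4))
E
```

```text
spt [0.6537 0.1123 0.122 ] [381.47786602 254.25666836]
[([0.4857, 0.3081, 0.008], 0.72), ([0.6614, 0.2038, 0.0818], 0.72), ([0.4901, -0.0096, 0.0076], 0.66), ([0.4939, -0.1095, 0.008], 0.61)]
brass [453.3 253.6] [445 246  20  14 114] [0.4898 0.3022 0.007 ]
brass [101.  264.8] [ 89 259  23  11 162] [ 0.5102 -0.4127  0.007 ]
brass [320.5 263.9] [317 258   8  12  82] [0.5185 0.0219 0.007 ]
brass [166.5 265.3] [146 261  38   9 234] [ 0.5152 -0.2841  0.007 ]
brass [143.7 266.8] [135 262  19   8  81] [ 0.519  -0.3274  0.007 ]
```

Request:
{"op": "send_rows", "data": {
  "moves": [
    {"slide": [-0.1, -0.15, 0], "turn": 0, "gripper": 0.7},
    {"slide": [-0.2, -0.3, 0], "turn": 0, "gripper": 0.7},
    {"slide": [-0.3, -0.45, 0], "turn": 0, "gripper": 0.7},
    {"slide": [-0.37, -0.57, 0], "turn": 0, "gripper": 0.7},
    {"slide": [-0.37, -0.57, 0], "turn": 0, "gripper": 0.7}
  ]
}}

```text
time_s: 15.72
tcp_pos: [0.5372, -0.0964, 0.173]
eef_rot: [-180.0, 0.0, -1.9]
contact_force: [-0.2, -0.0, -0.1]
gripper_width: 0.0616
gripper_force: 0.0
```

Request:
{"op": "send_rows", "data": {
  "moves": [
    {"slide": [-0.1, -0.15, 0], "turn": 0, "gripper": 0.7},
    {"slide": [-0.2, -0.3, 0], "turn": 0, "gripper": 0.7},
    {"slide": [-0.3, -0.45, 0], "turn": 0, "gripper": 0.7},
    {"slide": [-0.37, -0.57, 0], "turn": 0, "gripper": 0.7},
    {"slide": [-0.37, -0.57, 0], "turn": 0, "gripper": 0.7}
  ]
}}

```text
time_s: 16.13
tcp_pos: [0.4852, -0.0092, 0.1731]
eef_rot: [-180.0, -0.0, -1.9]
contact_force: [-1.0, -0.4, 0.3]
gripper_width: 0.0616
gripper_force: 0.0
```

Request:
{"op": "send_rows", "data": {
  "moves": [
    {"slide": [0, 0, 0.2], "turn": 0, "gripper": 0.7},
    {"slide": [0, 0, 0.4], "turn": 0, "gripper": 0.7},
    {"slide": [0, 0, 0.6], "turn": 0, "gripper": 0.7},
    {"slide": [0, 0, 0.8], "turn": 0, "gripper": 0.7},
    {"slide": [0, 0, 0.8], "turn": 0, "gripper": 0.7}
  ]
}}

```text
time_s: 16.55
tcp_pos: [0.4831, -0.0122, 0.048]
eef_rot: [179.8, 0.5, -2.1]
contact_force: [-0.7, -0.8, -0.6]
gripper_width: 0.0613
gripper_force: 0.0
```

Request:
{"op": "send_rows", "data": {
  "moves": [
    {"slide": [0, 0, 0], "turn": 0, "gripper": 0.7},
    {"slide": [0, 0, 0], "turn": 0, "gripper": 0.7},
    {"slide": [0, 0, 0], "turn": 0, "gripper": 0.7},
    {"slide": [0, 0, 0], "turn": 0, "gripper": 0.7},
    {"slide": [0, 0, 0], "turn": 0, "gripper": 0.7}
  ]
}}

```text
time_s: 16.97
tcp_pos: [0.4871, -0.0098, 0.0542]
eef_rot: [-179.9, -0.1, -1.9]
contact_force: [0.7, 0.7, 0.4]
gripper_width: 0.0615
gripper_force: 0.0
```

Request:
{"op": "send_rows", "data": {
  "moves": [
    {"slide": [0, 0, 0.08], "turn": 0, "gripper": 0.7},
    {"slide": [0, 0, 0.16], "turn": 0, "gripper": 0.7},
    {"slide": [0, 0, 0.22], "turn": 0, "gripper": 0.7},
    {"slide": [0, 0, 0.26], "turn": 0, "gripper": 0.7},
    {"slide": [0, 0, 0.28], "turn": 0, "gripper": 0.7}
  ]
}}

```text
time_s: 17.38
tcp_pos: [0.486, -0.0101, 0.0103]
eef_rot: [180.0, 0.0, -1.9]
contact_force: [-0.3, -0.8, -0.5]
gripper_width: 0.0615
gripper_force: 0.0
```

Request:
{"op": "send_rows", "data": {
  "moves": [
    {"slide": [0, 0, 0], "turn": 0, "gripper": 0.7},
    {"slide": [0, 0, 0.01], "turn": 0, "gripper": 0.7},
    {"slide": [0, 0, 0.03], "turn": 0, "gripper": 0.7},
    {"slide": [0, 0, 0.05], "turn": 0, "gripper": 0.7},
    {"slide": [0, 0, 0.05], "turn": 0, "gripper": 0.7}
  ]
}}

```text
time_s: 17.8
tcp_pos: [0.486, -0.0101, 0.003]
eef_rot: [180.0, 0.0, -1.9]
contact_force: [-0.4, 0.5, -0.7]
gripper_width: 0.0615
gripper_force: 0.0
```

Request:
{"op": "send_rows", "data": {
  "moves": [
    {"slide": [0, 0, 0], "turn": 0, "gripper": 0},
    {"slide": [0, 0, 0], "turn": 0, "gripper": 0},
    {"slide": [0, 0, 0], "turn": 0, "gripper": 0},
    {"slide": [0, 0, 0], "turn": 0, "gripper": 0},
    {"slide": [0, 0, 0], "turn": 0, "gripper": 0}
  ]
}}

```text
time_s: 18.22
tcp_pos: [0.4863, -0.01, 0.0035]
eef_rot: [-180.0, -0.0, -1.9]
contact_force: [-0.8, 1.0, 0.6]
gripper_width: 0.0407
gripper_force: 20.0
```

```bash
python3 plan.py '[[0.487,-0.01,0.17,-2],[0.6505,0.1123,0.17,-2],[0.6505,0.1123,0.135,-2]]'
```

```text
[0.487, -0.01, 0.17, -2] slide [0.002, 0.0, -0.555] turn 0.0
[0.487, -0.01, 0.17, -2] slide [0.002, 0.0, -0.555] turn 0.001
[0.6505, 0.1123, 0.17, -2] slide [0.531, -0.426, -0.0] turn -0.0
[0.6505, 0.1123, 0.17, -2] slide [0.53, -0.427, -0.0] turn -0.0
[0.6505, 0.1123, 0.135, -2] slide [0.0, 0.0, 0.233] turn -0.0
```

Request:
{"op": "send_rows", "data": {
  "moves": [
    {"slide": [0, 0, -0.1], "turn": 0, "gripper": 0},
    {"slide": [0, 0, -0.3], "turn": 0, "gripper": 0},
    {"slide": [0, 0, -0.55], "turn": 0, "gripper": 0},
    {"slide": [0, 0, -0.8], "turn": 0, "gripper": 0},
    {"slide": [0, 0, -1.0], "turn": 0, "gripper": 0}
  ]
}}

```text
time_s: 18.63
tcp_pos: [0.4864, -0.0101, 0.1561]
eef_rot: [-180.0, -0.1, -1.9]
contact_force: [0.8, 0.1, -0.5]
gripper_width: 0.0406
gripper_force: 20.0
```

Request:
{"op": "send_rows", "data": {
  "moves": [
    {"slide": [0.1, -0.07, -0.05], "turn": 0, "gripper": 0},
    {"slide": [0.2, -0.2, -0.1], "turn": 0, "gripper": 0},
    {"slide": [0.35, -0.3, -0.1], "turn": 0, "gripper": 0},
    {"slide": [0.5, -0.4, -0.1], "turn": 0, "gripper": 0},
    {"slide": [0.53, -0.425, -0.1], "turn": 0, "gripper": 0}
  ]
}}

```text
time_s: 19.05
tcp_pos: [0.5707, 0.0528, 0.1683]
eef_rot: [-180.0, -0.1, -1.9]
contact_force: [1.4, -0.1, -0.3]
gripper_width: 0.0408
gripper_force: 20.0
```

Request:
{"op": "send_rows", "data": {
  "moves": [
    {"slide": [0.1, -0.07, 0], "turn": 0, "gripper": 0},
    {"slide": [0.2, -0.2, 0], "turn": 0, "gripper": 0},
    {"slide": [0.35, -0.3, 0], "turn": 0, "gripper": 0},
    {"slide": [0.5, -0.4, 0], "turn": 0, "gripper": 0},
    {"slide": [0.53, -0.425, 0], "turn": 0, "gripper": 0}
  ]
}}

```text
time_s: 19.47
tcp_pos: [0.6517, 0.1137, 0.1674]
eef_rot: [180.0, -0.0, -1.9]
contact_force: [1.2, -0.8, -0.4]
gripper_width: 0.0407
gripper_force: 20.0
```

Request:
{"op": "send_rows", "data": {
  "moves": [
    {"slide": [0, 0, 0], "turn": 0, "gripper": 0},
    {"slide": [0, 0, 0], "turn": 0, "gripper": 0},
    {"slide": [0, 0, 0], "turn": 0, "gripper": 0},
    {"slide": [0, 0, 0], "turn": 0, "gripper": 0},
    {"slide": [0, 0, 0], "turn": 0, "gripper": 0}
  ]
}}

```text
time_s: 19.88
tcp_pos: [0.6488, 0.1116, 0.1689]
eef_rot: [-180.0, -0.0, -1.9]
contact_force: [-0.8, 0.4, -0.7]
gripper_width: 0.0406
gripper_force: 20.0
```

```bash
python3 plan.py '[[0.6497,0.1123,0.13,-2]]'; python3 - <<'E'
from h import *
d=cap('scene'); crop(d,320,190,440,280,6,'s4.png')
E
```

```text
[0.6497, 0.1123, 0.13, -2] slide [0.006, -0.005, 0.259] turn 0.001
```

View pics/s4.png

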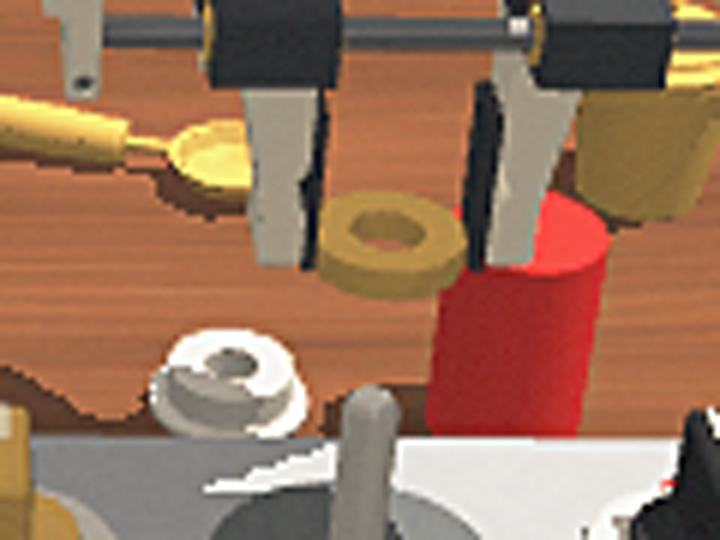

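The sleeve is held flat, centred at crop (390,230), with the spindle tip below it at (371,398).

```bash
python3 - <<'E'
from h import *
d=cap('scene'); z=get_state()['tcp_pos']; print(z)
f=lambda x,y:(320+x/6-.4,190+y/6-.4)
for p in[(390,230),(387,229)]: print(unp(d,f(*p),z[2]-.0035+.01).round(4))
# spindle edges: use 16mm shaft centre columns
for p,h in[((371,398),.122),((371,400),.1215)]: print(unp(d,f(*p),h).round(4))
E
```

```text
[0.64907507 0.11173164 0.16881923]
[0.6519 0.1117 0.1753]
[0.6514 0.111  0.1753]
[0.653  0.1115 0.122 ]
[0.6532 0.1115 0.1215]
```

Request:
{"op": "send_rows", "data": {
  "moves": [
    {"slide": [0.007, -0.002, 0.08], "turn": 0, "gripper": 0},
    {"slide": [0.007, -0.002, 0.16], "turn": 0, "gripper": 0},
    {"slide": [0.007, -0.002, 0.22], "turn": 0, "gripper": 0},
    {"slide": [0.007, -0.002, 0.25], "turn": 0, "gripper": 0},
    {"slide": [0.007, -0.002, 0.27], "turn": 0, "gripper": 0}
  ]
}}

```text
time_s: 20.4
tcp_pos: [0.6497, 0.112, 0.1259]
eef_rot: [179.9, 0.1, -1.9]
contact_force: [-0.8, -0.6, -1.2]
gripper_width: 0.0409
gripper_force: 20.0
```

Request:
{"op": "send_rows", "data": {
  "moves": [
    {"slide": [0, 0, 0.015], "turn": 0, "gripper": 0},
    {"slide": [0, 0, 0.03], "turn": 0, "gripper": 0},
    {"slide": [0, 0, 0.045], "turn": 0, "gripper": 0},
    {"slide": [0, 0, 0.06], "turn": 0, "gripper": 0},
    {"slide": [0, 0, 0.07], "turn": 0, "gripper": 0}
  ]
}}

```text
time_s: 20.82
tcp_pos: [0.6505, 0.1124, 0.1173]
eef_rot: [-180.0, -0.0, -1.9]
contact_force: [-1.2, -0.2, -1.3]
gripper_width: 0.0408
gripper_force: 20.0
```

```bash
python3 -c "
from h import *
s=get_state();print(s['tcp_pos'],s['contact_force'],s['moment'])"
```

```text
[0.65051204 0.11237444 0.11729792] [-1.19206259 -0.19972205 -1.29012832] [-0.18908768  0.10342458  0.00105282]
```

Request:
{"op": "send_rows", "data": {
  "moves": [
    {"slide": [0, 0, 0.03], "turn": 0, "gripper": 0},
    {"slide": [0, 0, 0.06], "turn": 0, "gripper": 0},
    {"slide": [0, 0, 0.09], "turn": 0, "gripper": 0},
    {"slide": [0, 0, 0.12], "turn": 0, "gripper": 0},
    {"slide": [0, 0, 0.13], "turn": 0, "gripper": 0}
  ]
}}

```text
time_s: 21.23
tcp_pos: [0.65, 0.1122, 0.0967]
eef_rot: [180.0, 0.1, -1.9]
contact_force: [0.1, -0.5, -1.0]
gripper_width: 0.0404
gripper_force: 20.0
```

Request:
{"op": "send_rows", "data": {
  "moves": [
    {"slide": [0, 0, 0.03], "turn": 0, "gripper": 0},
    {"slide": [0, 0, 0.06], "turn": 0, "gripper": 0},
    {"slide": [0, 0, 0.09], "turn": 0, "gripper": 0},
    {"slide": [0, 0, 0.12], "turn": 0, "gripper": 0},
    {"slide": [0, 0, 0.13], "turn": 0, "gripper": 0}
  ]
}}

```text
time_s: 21.65
tcp_pos: [0.65, 0.1122, 0.0773]
eef_rot: [180.0, 0.1, -1.9]
contact_force: [0.3, -0.1, -0.8]
gripper_width: 0.0403
gripper_force: 20.0
```

Request:
{"op": "send_rows", "data": {
  "moves": [
    {"slide": [0, 0, 0], "turn": 0, "gripper": 0},
    {"slide": [0, 0, 0], "turn": 0, "gripper": 0},
    {"slide": [0, 0, 0], "turn": 0, "gripper": 0.3},
    {"slide": [0, 0, 0], "turn": 0, "gripper": 0.6},
    {"slide": [0, 0, 0], "turn": 0, "gripper": 0.6}
  ]
}}

```text
time_s: 22.07
tcp_pos: [0.6507, 0.1124, 0.0787]
eef_rot: [-180.0, -0.0, -1.9]
contact_force: [0.3, -0.7, 1.1]
gripper_width: 0.0487
gripper_force: 0.0
```

Request:
{"op": "send_rows", "data": {
  "moves": [
    {"slide": [0, 0, 0], "turn": 0, "gripper": 0.7},
    {"slide": [0, 0, -0.1], "turn": 0, "gripper": 0.7},
    {"slide": [0, 0, -0.3], "turn": 0, "gripper": 0.7},
    {"slide": [0, 0, -0.5], "turn": 0, "gripper": 0.7},
    {"slide": [0, 0, -0.7], "turn": 0, "gripper": 0.7}
  ]
}}

```text
time_s: 22.48
tcp_pos: [0.6502, 0.1122, 0.1845]
eef_rot: [180.0, 0.0, -1.9]
contact_force: [0.7, 0.7, 0.2]
gripper_width: 0.0612
gripper_force: 0.0
```

Request:
{"op": "send_rows", "data": {
  "moves": [
    {"slide": [0, 0, 0], "turn": 0, "gripper": 0.7},
    {"slide": [0, 0, 0], "turn": 0, "gripper": 0.7},
    {"slide": [0, 0, 0], "turn": 0, "gripper": 0.7},
    {"slide": [0, 0, 0], "turn": 0, "gripper": 0.7},
    {"slide": [0, 0, 0], "turn": 0, "gripper": 0.7}
  ]
}}

```text
time_s: 22.9
tcp_pos: [0.6499, 0.1121, 0.1821]
eef_rot: [180.0, 0.1, -1.9]
contact_force: [0.1, -0.1, -0.7]
gripper_width: 0.0616
gripper_force: 0.0
```

```bash
python3 - <<'E'
from h import *
from plan import plan
c=cap('top'); d=cap('scene')
hsv=cv2.cvtColor(c['img'],cv2.COLOR_RGB2HSV)
m=(hsv[...,0]>17)&(hsv[...,0]<35)&(hsv[...,1]>140)&(hsv[...,2]>90)
m[:265]=0; m[335:]=0
for ce,s in blobs(c,m,50): print('brass',ce.round(1),s,unp(c,ce,.01).round(4))
for n in('top','scene'): print([ (np.round(x['location'],4).tolist(),round(x['p'],2)) for x in optics.look_for(n,'sleeve0')])
vis=np.hstack([cv2.resize(d['img'][220:300,330:430],(400,320),interpolation=2),cv2.resize(c['img'][250:330,110:210],(400,320),interpolation=2)])
cv2.imwrite('pics/s5.png',vis[:,:,::-1])
plan([[.5,.25,.18,-2],[.484,.308,.18,-2]])
E
```

```text
brass [492.4 284.2] [ 443  265   94   45 3464] [ 0.5364 -0.3538  0.01  ]
brass [157.3 291.6] [146 281  22  22 100] [0.4791 0.3053 0.01  ]
brass [156.4 291.5] [151 286  12  12  51] [0.4791 0.3071 0.01  ]
[([0.4839, 0.3059, 0.0097], 0.56), ([0.4869, -0.1067, 0.0067], 0.52), ([0.6479, 0.1089, 0.0797], 0.5), ([0.627, 0.105, 0.0624], 0.32)]
[([0.4949, -0.1055, 0.0092], 0.73), ([0.481, 0.3064, 0.0103], 0.72), ([0.6628, 0.1077, 0.0786], 0.71)]
[0.5, 0.25, 0.18, -2] slide [-0.516, -0.442, 0.009] turn 0.0
[0.5, 0.25, 0.18, -2] slide [-0.516, -0.442, 0.009] turn 0.001
[0.484, 0.308, 0.18, -2] slide [-0.12, -0.383, -0.0] turn -0.0
```

View pics/s5.png

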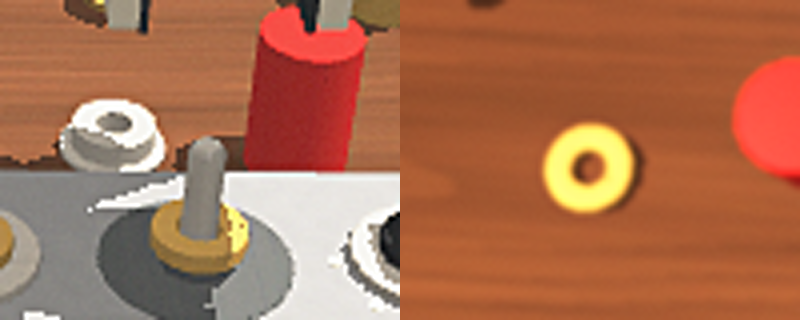

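The first sleeve is seated on the collar. The second was knocked to top pixel (156.6,291.6). I'll grasp it at yaw 45° to keep the gripper body clear of the tall cap.

```bash
python3 - <<'E'
from h import *
from plan import plan
plan([[.4805,.3066,.18,45],[.4805,.3066,.054,45]])
E
```

```text
[0.4805, 0.3066, 0.18, 45] slide [-0.587, -0.628, 0.009] turn -0.261
[0.4805, 0.3066, 0.18, 45] slide [-0.288, -0.811, 0.009] turn -0.26
[0.4805, 0.3066, 0.054, 45] slide [-0.0, -0.0, 0.84] turn -0.0
```

Request:
{"op": "send_rows", "data": {
  "moves": [
    {"slide": [-0.15, -0.16, 0], "turn": -0.07, "gripper": 0.7},
    {"slide": [-0.3, -0.32, 0], "turn": -0.14, "gripper": 0.7},
    {"slide": [-0.45, -0.48, 0], "turn": -0.2, "gripper": 0.7},
    {"slide": [-0.587, -0.628, 0], "turn": -0.26, "gripper": 0.7},
    {"slide": [-0.587, -0.628, 0], "turn": -0.26, "gripper": 0.7}
  ]
}}

```text
time_s: 23.52
tcp_pos: [0.563, 0.2124, 0.1835]
eef_rot: [-180.0, -0.0, 22.0]
contact_force: [-0.4, -1.2, -0.2]
gripper_width: 0.0614
gripper_force: 0.0
```

Request:
{"op": "send_rows", "data": {
  "moves": [
    {"slide": [-0.07, -0.2, 0], "turn": -0.07, "gripper": 0.7},
    {"slide": [-0.14, -0.4, 0], "turn": -0.14, "gripper": 0.7},
    {"slide": [-0.21, -0.6, 0], "turn": -0.2, "gripper": 0.7},
    {"slide": [-0.288, -0.811, 0], "turn": -0.26, "gripper": 0.7},
    {"slide": [-0.288, -0.811, 0], "turn": -0.26, "gripper": 0.7}
  ]
}}

```text
time_s: 23.93
tcp_pos: [0.4784, 0.31, 0.1834]
eef_rot: [-180.0, -0.0, 45.4]
contact_force: [0.4, 0.1, 0.1]
gripper_width: 0.0615
gripper_force: 0.0
```

Request:
{"op": "send_rows", "data": {
  "moves": [
    {"slide": [0, 0, 0], "turn": 0, "gripper": 0.7},
    {"slide": [0, 0, 0.2], "turn": 0, "gripper": 0.7},
    {"slide": [0, 0, 0.4], "turn": 0, "gripper": 0.7},
    {"slide": [0, 0, 0.6], "turn": 0, "gripper": 0.7},
    {"slide": [0, 0, 0.75], "turn": 0, "gripper": 0.7}
  ]
}}

```text
time_s: 24.35
tcp_pos: [0.4808, 0.3052, 0.0686]
eef_rot: [-180.0, 0.1, 44.7]
contact_force: [0.4, 0.3, 0.6]
gripper_width: 0.0613
gripper_force: 0.0
```

Request:
{"op": "send_rows", "data": {
  "moves": [
    {"slide": [0, 0, 0], "turn": 0, "gripper": 0.7},
    {"slide": [0, 0, 0], "turn": 0, "gripper": 0.7},
    {"slide": [0, 0, 0], "turn": 0, "gripper": 0.7},
    {"slide": [0, 0, 0], "turn": 0, "gripper": 0.7},
    {"slide": [0, 0, 0], "turn": 0, "gripper": 0.7}
  ]
}}

```text
time_s: 24.77
tcp_pos: [0.4817, 0.3075, 0.0726]
eef_rot: [-180.0, -0.2, 44.9]
contact_force: [0.7, -0.1, 0.1]
gripper_width: 0.0616
gripper_force: 0.0
```

```bash
python3 - <<'E'
from h import *
from plan import plan
d=cap('scene')
print([ (np.round(x['location'],4).tolist(),round(x['p'],2)) for x in optics.look_for('scene','sleeve0')])
plan([[.4805,.3066,.011,45]])
E
```

```text
[([0.6592, 0.1059, 0.0756], 0.8), ([0.4832, 0.3047, 0.0082], 0.53), ([0.4926, -0.1076, 0.01], 0.47)]
[0.4805, 0.3066, 0.011, 45] slide [-0.007, -0.001, 0.407] turn -0.001
```

Request:
{"op": "send_rows", "data": {
  "moves": [
    {"slide": [-0.007, 0, 0.1], "turn": 0, "gripper": 0.7},
    {"slide": [-0.007, 0, 0.2], "turn": 0, "gripper": 0.7},
    {"slide": [-0.007, 0, 0.3], "turn": 0, "gripper": 0.7},
    {"slide": [-0.007, 0, 0.36], "turn": 0, "gripper": 0.7},
    {"slide": [-0.007, 0, 0.4], "turn": 0, "gripper": 0.7}
  ]
}}

```text
time_s: 25.28
tcp_pos: [0.4799, 0.3059, 0.0102]
eef_rot: [180.0, 0.0, 44.9]
contact_force: [0.6, 0.0, 0.1]
gripper_width: 0.0612
gripper_force: 0.0
```

Request:
{"op": "send_rows", "data": {
  "moves": [
    {"slide": [0, 0, 0], "turn": 0, "gripper": 0.7},
    {"slide": [0, 0, 0.01], "turn": 0, "gripper": 0.7},
    {"slide": [0, 0, 0.03], "turn": 0, "gripper": 0.7},
    {"slide": [0, 0, 0.05], "turn": 0, "gripper": 0.7},
    {"slide": [0, 0, 0.055], "turn": 0, "gripper": 0.7}
  ]
}}

```text
time_s: 25.7
tcp_pos: [0.4801, 0.3061, 0.0025]
eef_rot: [-180.0, -0.0, 44.9]
contact_force: [-0.0, -0.8, 0.2]
gripper_width: 0.0614
gripper_force: 0.0
```

Request:
{"op": "send_rows", "data": {
  "moves": [
    {"slide": [0, 0, 0], "turn": 0, "gripper": 0},
    {"slide": [0, 0, 0], "turn": 0, "gripper": 0},
    {"slide": [0, 0, 0], "turn": 0, "gripper": 0},
    {"slide": [0, 0, 0], "turn": 0, "gripper": 0},
    {"slide": [0, 0, 0], "turn": 0, "gripper": 0}
  ]
}}

```text
time_s: 26.12
tcp_pos: [0.4802, 0.3062, 0.0027]
eef_rot: [-180.0, -0.0, 44.9]
contact_force: [-0.5, -0.3, 0.5]
gripper_width: 0.0403
gripper_force: 20.0
```

```bash
python3 -c "
from plan import *
s=get_state(); p=s['tcp_pos']; print(p)
plan([[p[0],p[1],.17,45],[.6505,.1123,.17,45]])"
```

```text
[0.48015911 0.30615142 0.00273647]
[np.float64(0.48015910537734224), np.float64(0.30615141898549825), 0.17, 45] slide [0.0, 0.0, -0.558] turn -0.001
[np.float64(0.48015910537734224), np.float64(0.30615141898549825), 0.17, 45] slide [0.0, 0.0, -0.557] turn -0.0
[0.6505, 0.1123, 0.17, 45] slide [-0.055, 0.858, -0.0] turn -0.0
[0.6505, 0.1123, 0.17, 45] slide [-0.055, 0.859, -0.0] turn -0.0
```

Request:
{"op": "send_rows", "data": {
  "moves": [
    {"slide": [0, 0, -0.1], "turn": 0, "gripper": 0},
    {"slide": [0, 0, -0.3], "turn": 0, "gripper": 0},
    {"slide": [0, 0, -0.55], "turn": 0, "gripper": 0},
    {"slide": [0, 0, -0.8], "turn": 0, "gripper": 0},
    {"slide": [0, 0, -1.0], "turn": 0, "gripper": 0}
  ]
}}

```text
time_s: 26.53
tcp_pos: [0.4804, 0.3062, 0.1554]
eef_rot: [180.0, -0.1, 44.9]
contact_force: [1.6, 1.0, -0.3]
gripper_width: 0.0404
gripper_force: 20.0
```

Request:
{"op": "send_rows", "data": {
  "moves": [
    {"slide": [-0.01, 0.1, -0.1], "turn": 0, "gripper": 0},
    {"slide": [-0.02, 0.3, -0.11], "turn": 0, "gripper": 0},
    {"slide": [-0.03, 0.5, -0.11], "turn": 0, "gripper": 0},
    {"slide": [-0.05, 0.7, -0.11], "turn": 0, "gripper": 0},
    {"slide": [-0.055, 0.858, -0.11], "turn": 0, "gripper": 0}
  ]
}}

```text
time_s: 26.95
tcp_pos: [0.5657, 0.2075, 0.1693]
eef_rot: [-180.0, -0.0, 44.9]
contact_force: [0.5, 1.2, -0.4]
gripper_width: 0.0408
gripper_force: 20.0
```

Request:
{"op": "send_rows", "data": {
  "moves": [
    {"slide": [-0.01, 0.2, 0], "turn": 0, "gripper": 0},
    {"slide": [-0.02, 0.4, 0], "turn": 0, "gripper": 0},
    {"slide": [-0.03, 0.6, 0], "turn": 0, "gripper": 0},
    {"slide": [-0.05, 0.8, 0], "turn": 0, "gripper": 0},
    {"slide": [-0.055, 0.858, 0], "turn": 0, "gripper": 0}
  ]
}}

```text
time_s: 27.37
tcp_pos: [0.6517, 0.109, 0.1685]
eef_rot: [180.0, 0.1, 44.8]
contact_force: [0.1, 0.4, -0.8]
gripper_width: 0.0403
gripper_force: 20.0
```

Request:
{"op": "send_rows", "data": {
  "moves": [
    {"slide": [0, 0, 0], "turn": 0, "gripper": 0},
    {"slide": [0, 0, 0], "turn": 0, "gripper": 0},
    {"slide": [0, 0, 0], "turn": 0, "gripper": 0},
    {"slide": [0, 0, 0], "turn": 0, "gripper": 0},
    {"slide": [0, 0, 0], "turn": 0, "gripper": 0}
  ]
}}

```text
time_s: 27.78
tcp_pos: [0.6496, 0.1131, 0.1694]
eef_rot: [180.0, -0.0, 45.0]
contact_force: [0.2, 0.2, -1.4]
gripper_width: 0.0409
gripper_force: 20.0
```

```bash
python3 - <<'E'
from h import *
from plan import plan
d=cap('scene'); crop(d,320,190,440,280,6,'s6.png')
s=get_state();print(s['tcp_pos'])
plan([[.6505,.1123,.128,45]])
E
```

```text
[0.64965074 0.11298768 0.16938484]
[0.6505, 0.1123, 0.128, 45] slide [0.001, 0.007, 0.276] turn -0.0
```

View pics/s6.png

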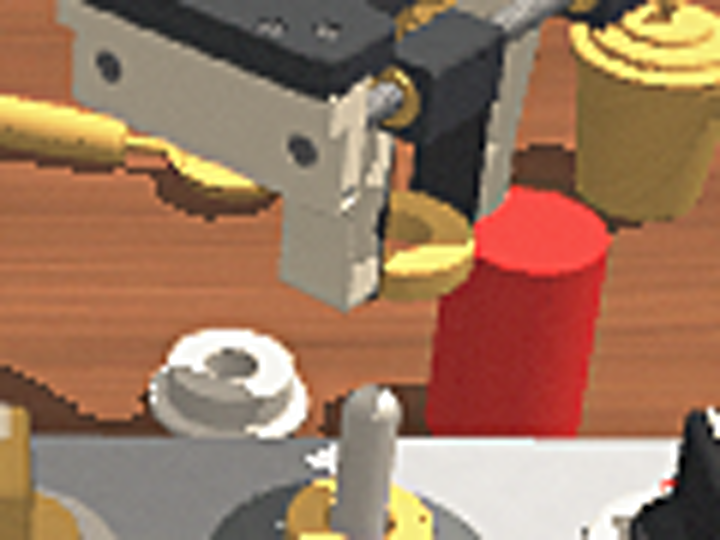

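The held sleeve's right edge is at (473,245) and its bottom near y=302. That matches the first sleeve's in-hand position, so I'll lower it.

Request:
{"op": "send_rows", "data": {
  "moves": [
    {"slide": [0.001, 0.007, 0.08], "turn": 0, "gripper": 0},
    {"slide": [0.001, 0.007, 0.16], "turn": 0, "gripper": 0},
    {"slide": [0.001, 0.007, 0.22], "turn": 0, "gripper": 0},
    {"slide": [0.001, 0.007, 0.25], "turn": 0, "gripper": 0},
    {"slide": [0.001, 0.007, 0.27], "turn": 0, "gripper": 0}
  ]
}}

```text
time_s: 28.25
tcp_pos: [0.6502, 0.1111, 0.1267]
eef_rot: [-179.9, 0.1, 44.9]
contact_force: [0.5, -0.2, 0.2]
gripper_width: 0.0406
gripper_force: 20.0
```

Request:
{"op": "send_rows", "data": {
  "moves": [
    {"slide": [0, 0, 0.015], "turn": 0, "gripper": 0},
    {"slide": [0, 0, 0.03], "turn": 0, "gripper": 0},
    {"slide": [0, 0, 0.045], "turn": 0, "gripper": 0},
    {"slide": [0, 0, 0.06], "turn": 0, "gripper": 0},
    {"slide": [0, 0, 0.07], "turn": 0, "gripper": 0}
  ]
}}

```text
time_s: 28.67
tcp_pos: [0.6512, 0.1116, 0.1199]
eef_rot: [180.0, -0.1, 44.9]
contact_force: [-7.5, 1.1, 4.8]
gripper_width: 0.0403
gripper_force: 20.0
```

```bash
python3 -c "
from h import *
s=get_state();print(s['tcp_pos'],s['contact_force'],s['moment'])"
```

```text
[0.65119047 0.11162564 0.11992963] [-7.52393817  1.14170133  4.76068812] [-0.0854801   3.0683812  -0.00420768]
```

Request:
{"op": "send_rows", "data": {
  "moves": [
    {"slide": [-0.004, -0.004, 0], "turn": 0, "gripper": 0},
    {"slide": [-0.008, -0.008, 0], "turn": 0, "gripper": 0},
    {"slide": [-0.008, -0.008, 0], "turn": 0, "gripper": 0},
    {"slide": [-0.008, -0.008, 0], "turn": 0, "gripper": 0},
    {"slide": [-0.008, -0.008, 0], "turn": 0, "gripper": 0}
  ]
}}

```text
time_s: 29.08
tcp_pos: [0.6493, 0.1114, 0.118]
eef_rot: [180.0, -0.0, 44.9]
contact_force: [0.1, 0.4, -1.4]
gripper_width: 0.0402
gripper_force: 20.0
```

Request:
{"op": "send_rows", "data": {
  "moves": [
    {"slide": [0, 0, 0.01], "turn": 0, "gripper": 0},
    {"slide": [0, 0, 0.02], "turn": 0, "gripper": 0},
    {"slide": [0, 0, 0.03], "turn": 0, "gripper": 0},
    {"slide": [0, 0, 0.03], "turn": 0, "gripper": 0},
    {"slide": [0, 0, 0.03], "turn": 0, "gripper": 0}
  ]
}}

```text
time_s: 29.5
tcp_pos: [0.6491, 0.1113, 0.1133]
eef_rot: [-180.0, 0.0, 44.9]
contact_force: [0.3, -0.2, -0.6]
gripper_width: 0.0403
gripper_force: 20.0
```

```bash
python3 -c "
from h import *
s=get_state();print(s['tcp_pos'],s['contact_force'],s['moment'])"
```

```text
[0.64911096 0.11133679 0.11331639] [ 0.27776532 -0.19821098 -0.57382003] [-0.12419248  0.08491762  0.02943161]
```

Request:
{"op": "send_rows", "data": {
  "moves": [
    {"slide": [0, 0, 0.03], "turn": 0, "gripper": 0},
    {"slide": [0, 0, 0.06], "turn": 0, "gripper": 0},
    {"slide": [0, 0, 0.09], "turn": 0, "gripper": 0},
    {"slide": [0, 0, 0.1], "turn": 0, "gripper": 0},
    {"slide": [0, 0, 0.1], "turn": 0, "gripper": 0}
  ]
}}

```text
time_s: 29.92
tcp_pos: [0.6488, 0.1112, 0.0977]
eef_rot: [-180.0, 0.1, 44.9]
contact_force: [-0.0, -0.4, -0.6]
gripper_width: 0.0405
gripper_force: 20.0
```

Request:
{"op": "send_rows", "data": {
  "moves": [
    {"slide": [0, 0, 0.03], "turn": 0, "gripper": 0},
    {"slide": [0, 0, 0.06], "turn": 0, "gripper": 0},
    {"slide": [0, 0, 0.08], "turn": 0, "gripper": 0},
    {"slide": [0, 0, 0.08], "turn": 0, "gripper": 0},
    {"slide": [0, 0, 0.08], "turn": 0, "gripper": 0}
  ]
}}

```text
time_s: 30.33
tcp_pos: [0.649, 0.1113, 0.0862]
eef_rot: [-180.0, 0.0, 44.9]
contact_force: [-0.2, 0.1, -0.4]
gripper_width: 0.0404
gripper_force: 20.0
```

Request:
{"op": "send_rows", "data": {
  "moves": [
    {"slide": [0, 0, 0], "turn": 0, "gripper": 0},
    {"slide": [0, 0, 0], "turn": 0, "gripper": 0},
    {"slide": [0, 0, 0], "turn": 0, "gripper": 0.3},
    {"slide": [0, 0, 0], "turn": 0, "gripper": 0.6},
    {"slide": [0, 0, 0], "turn": 0, "gripper": 0.6}
  ]
}}

```text
time_s: 30.75
tcp_pos: [0.6494, 0.1115, 0.0868]
eef_rot: [180.0, -0.0, 44.9]
contact_force: [0.7, 0.4, -0.6]
gripper_width: 0.0489
gripper_force: 0.0
```

Request:
{"op": "send_rows", "data": {
  "moves": [
    {"slide": [0, 0, 0], "turn": 0, "gripper": 0.7},
    {"slide": [0, 0, -0.1], "turn": 0, "gripper": 0.7},
    {"slide": [0, 0, -0.3], "turn": 0, "gripper": 0.7},
    {"slide": [0, 0, -0.5], "turn": 0, "gripper": 0.7},
    {"slide": [0, 0, -0.65], "turn": 0, "gripper": 0.7}
  ]
}}

```text
time_s: 31.17
tcp_pos: [0.6498, 0.1114, 0.1866]
eef_rot: [179.9, -0.1, 44.9]
contact_force: [0.7, 0.7, 1.0]
gripper_width: 0.0613
gripper_force: 0.0
```

Request:
{"op": "send_rows", "data": {
  "moves": [
    {"slide": [0, 0, 0], "turn": 0, "gripper": 0.7},
    {"slide": [0, 0, 0], "turn": 0, "gripper": 0.7},
    {"slide": [0, 0, 0], "turn": 0, "gripper": 0.7},
    {"slide": [0, 0, 0], "turn": 0, "gripper": 0.7},
    {"slide": [0, 0, 0], "turn": 0, "gripper": 0.7}
  ]
}}

```text
time_s: 31.58
tcp_pos: [0.6486, 0.1112, 0.1828]
eef_rot: [-180.0, 0.1, 44.9]
contact_force: [0.2, -0.3, 0.4]
gripper_width: 0.0614
gripper_force: 0.0
```

```bash
python3 - <<'E'
from h import *
from plan import plan
c=cap('top'); d=cap('scene')
print(get_state()['tcp_pos'])
for n in('top','scene'): print([ (np.round(x['location'],4).tolist(),round(x['p'],2)) for x in optics.look_for(n,'cup')])
vis=np.hstack([cv2.resize(d['img'][220:300,330:430],(400,320),interpolation=2),cv2.resize(c['img'][265:325,220:295],(400,320),interpolation=2)])
cv2.imwrite('pics/s7.png',vis[:,:,::-1])
plan([[.485,.098,.18,70],[.485,.098,.07,70]])
E
```

```text
[0.64888313 0.11127777 0.18307438]
[([0.4829, 0.0964, 0.0162], 0.96)]
[([0.4954, 0.1, 0.0118], 0.94), ([0.6092, -0.3572, 0.0035], 0.44), ([0.7929, -0.1713, 0.0674], 0.31)]
[0.485, 0.098, 0.18, 70] slide [-0.419, -0.354, 0.011] turn -0.14
[0.485, 0.098, 0.18, 70] slide [-0.331, -0.437, 0.012] turn -0.139
[0.485, 0.098, 0.07, 70] slide [-0.0, -0.0, 0.733] turn -0.0
```

View pics/s7.png

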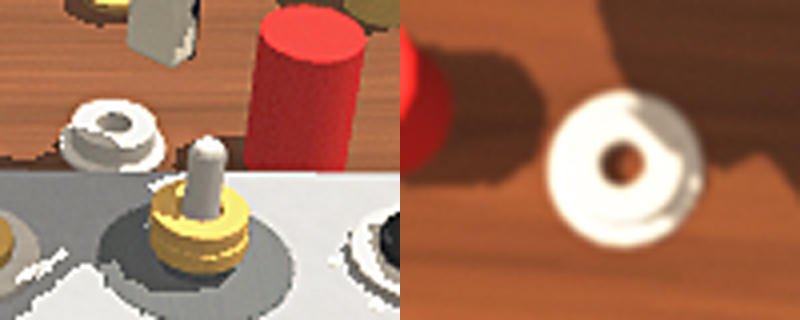

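Both sleeves are stacked flat on the spindle. The cup's bore is at top pixel (261.4,295.2).

```bash
python3 - <<'E'
from h import *
c=cap('top')
print(unp(c,(261.4,295.2),.018),unp(c,(220+225/5.333-.4,265+169/5.333-.4),.004), unp(c,(257.1,197.1),.122))
E
```

```text
[0.48416709 0.10003181 0.018     ] [0.48380255 0.10062069 0.004     ] [0.64833427 0.11235397 0.122     ]
```

Request:
{"op": "send_rows", "data": {
  "moves": [
    {"slide": [-0.1, -0.09, 0], "turn": -0.05, "gripper": 0.7},
    {"slide": [-0.2, -0.18, 0], "turn": -0.1, "gripper": 0.7},
    {"slide": [-0.31, -0.27, 0], "turn": -0.14, "gripper": 0.7},
    {"slide": [-0.42, -0.354, 0], "turn": -0.14, "gripper": 0.7},
    {"slide": [-0.42, -0.354, 0], "turn": -0.14, "gripper": 0.7}
  ]
}}

```text
time_s: 32.25
tcp_pos: [0.5641, 0.104, 0.1844]
eef_rot: [-179.9, 0.0, 57.5]
contact_force: [-0.4, -0.1, -0.4]
gripper_width: 0.0612
gripper_force: 0.0
```

Request:
{"op": "send_rows", "data": {
  "moves": [
    {"slide": [-0.1, -0.11, 0], "turn": -0.05, "gripper": 0.7},
    {"slide": [-0.2, -0.22, 0], "turn": -0.1, "gripper": 0.7},
    {"slide": [-0.29, -0.34, 0], "turn": -0.14, "gripper": 0.7},
    {"slide": [-0.33, -0.437, 0], "turn": -0.14, "gripper": 0.7},
    {"slide": [-0.33, -0.437, 0], "turn": -0.14, "gripper": 0.7}
  ]
}}

```text
time_s: 32.67
tcp_pos: [0.4831, 0.0979, 0.1845]
eef_rot: [-180.0, -0.0, 70.1]
contact_force: [0.6, -0.8, 0.3]
gripper_width: 0.0613
gripper_force: 0.0
```

Request:
{"op": "send_rows", "data": {
  "moves": [
    {"slide": [0, 0, 0], "turn": 0, "gripper": 0.7},
    {"slide": [0, 0, 0.2], "turn": 0, "gripper": 0.7},
    {"slide": [0, 0, 0.4], "turn": 0, "gripper": 0.7},
    {"slide": [0, 0, 0.6], "turn": 0, "gripper": 0.7},
    {"slide": [0, 0, 0.75], "turn": 0, "gripper": 0.7}
  ]
}}

```text
time_s: 33.08
tcp_pos: [0.4855, 0.0979, 0.0695]
eef_rot: [-180.0, 0.0, 70.0]
contact_force: [0.2, 1.0, 0.3]
gripper_width: 0.0609
gripper_force: 0.0
```

Request:
{"op": "send_rows", "data": {
  "moves": [
    {"slide": [0, 0, 0], "turn": 0, "gripper": 0.7},
    {"slide": [0, 0, 0], "turn": 0, "gripper": 0.7},
    {"slide": [0, 0, 0], "turn": 0, "gripper": 0.7},
    {"slide": [0, 0, 0], "turn": 0, "gripper": 0.7},
    {"slide": [0, 0, 0], "turn": 0, "gripper": 0.7}
  ]
}}

```text
time_s: 33.5
tcp_pos: [0.4863, 0.0986, 0.0731]
eef_rot: [179.9, -0.1, 70.1]
contact_force: [0.8, -0.2, 0.2]
gripper_width: 0.061
gripper_force: 0.0
```

```bash
python3 - <<'E'
from h import *
d=cap('scene'); print([ (np.round(x['location'],4).tolist(),round(x['p'],2)) for x in optics.look_for('scene','cup')])
s=get_state();print(s['tcp_pos'],s['eef_rot'])
E
```

```text
[([0.4963, 0.0992, 0.0132], 0.89)]
[0.48586494 0.09846557 0.07271903] [ 1.79921603e+02 -1.00622636e-01  7.00878824e+01]
```

```bash
python3 plan.py '[[0.4852,0.1002,0.016,70]]'
```

```text
[0.4852, 0.1002, 0.016, 70] slide [0.009, -0.008, 0.378] turn 0.001
```

Request:
{"op": "send_rows", "data": {
  "moves": [
    {"slide": [0.009, -0.008, 0.1], "turn": 0, "gripper": 0.7},
    {"slide": [0.009, -0.008, 0.2], "turn": 0, "gripper": 0.7},
    {"slide": [0.009, -0.008, 0.28], "turn": 0, "gripper": 0.7},
    {"slide": [0.009, -0.008, 0.34], "turn": 0, "gripper": 0.7},
    {"slide": [0.009, -0.008, 0.37], "turn": 0, "gripper": 0.7}
  ]
}}

```text
time_s: 34.02
tcp_pos: [0.4843, 0.0996, 0.0155]
eef_rot: [-180.0, 0.0, 70.1]
contact_force: [0.0, -0.3, 1.4]
gripper_width: 0.0614
gripper_force: 0.0
```

Request:
{"op": "send_rows", "data": {
  "moves": [
    {"slide": [0, 0, 0], "turn": 0, "gripper": 0.7},
    {"slide": [0, 0, 0.01], "turn": 0, "gripper": 0.7},
    {"slide": [0, 0, 0.03], "turn": 0, "gripper": 0.7},
    {"slide": [0, 0, 0.05], "turn": 0, "gripper": 0.7},
    {"slide": [0, 0, 0.05], "turn": 0, "gripper": 0.7}
  ]
}}

```text
time_s: 34.43
tcp_pos: [0.4845, 0.0997, 0.0084]
eef_rot: [-180.0, -0.0, 70.1]
contact_force: [0.3, -0.5, 0.3]
gripper_width: 0.0616
gripper_force: 0.0
```

Request:
{"op": "send_rows", "data": {
  "moves": [
    {"slide": [0, 0, 0], "turn": 0, "gripper": 0},
    {"slide": [0, 0, 0], "turn": 0, "gripper": 0},
    {"slide": [0, 0, 0], "turn": 0, "gripper": 0},
    {"slide": [0, 0, 0], "turn": 0, "gripper": 0},
    {"slide": [0, 0, 0], "turn": 0, "gripper": 0}
  ],
  "newtons": 25
}}

```text
time_s: 34.85
tcp_pos: [0.4846, 0.0998, 0.0087]
eef_rot: [180.0, -0.0, 70.1]
contact_force: [-0.1, -0.1, 2.2]
gripper_width: 0.0433
gripper_force: 25.0
```

```bash
python3 -c "
from plan import *
s=get_state(); p=s['tcp_pos']; print(p,s['contact_force'])
plan([[p[0],p[1],.175,70],[.6497,.112,.175,70]])"
```

```text
[0.48460994 0.09978681 0.00871485] [-0.12717865 -0.14431817  2.19404083]
[np.float64(0.484609940065854), np.float64(0.09978680763821815), 0.175, 70] slide [0.0, 0.0, -0.554] turn 0.0
[np.float64(0.484609940065854), np.float64(0.09978680763821815), 0.175, 70] slide [0.0, 0.0, -0.555] turn 0.001
[0.6497, 0.112, 0.175, 70] slide [0.227, 0.503, 0.0] turn -0.0
[0.6497, 0.112, 0.175, 70] slide [0.226, 0.503, 0.0] turn -0.0
```

Request:
{"op": "send_rows", "data": {
  "moves": [
    {"slide": [0, 0, -0.1], "turn": 0, "gripper": 0},
    {"slide": [0, 0, -0.3], "turn": 0, "gripper": 0},
    {"slide": [0, 0, -0.55], "turn": 0, "gripper": 0},
    {"slide": [0, 0, -0.8], "turn": 0, "gripper": 0},
    {"slide": [0, 0, -1.0], "turn": 0, "gripper": 0}
  ]
}}

```text
time_s: 35.27
tcp_pos: [0.4847, 0.0998, 0.1612]
eef_rot: [179.9, -0.1, 70.1]
contact_force: [0.6, 0.6, -1.6]
gripper_width: 0.043
gripper_force: 25.0
```

Request:
{"op": "send_rows", "data": {
  "moves": [
    {"slide": [0.05, 0.1, -0.1], "turn": 0, "gripper": 0},
    {"slide": [0.1, 0.2, -0.11], "turn": 0, "gripper": 0},
    {"slide": [0.15, 0.35, -0.11], "turn": 0, "gripper": 0},
    {"slide": [0.227, 0.503, -0.11], "turn": 0, "gripper": 0},
    {"slide": [0.227, 0.503, -0.11], "turn": 0, "gripper": 0}
  ]
}}

```text
time_s: 35.68
tcp_pos: [0.5705, 0.1065, 0.1747]
eef_rot: [179.9, -0.0, 70.1]
contact_force: [0.1, 1.3, -1.0]
gripper_width: 0.0433
gripper_force: 25.0
```

Request:
{"op": "send_rows", "data": {
  "moves": [
    {"slide": [0.05, 0.1, 0], "turn": 0, "gripper": 0},
    {"slide": [0.1, 0.2, 0], "turn": 0, "gripper": 0},
    {"slide": [0.15, 0.35, 0], "turn": 0, "gripper": 0},
    {"slide": [0.2, 0.45, 0], "turn": 0, "gripper": 0},
    {"slide": [0.227, 0.503, 0], "turn": 0, "gripper": 0}
  ]
}}

```text
time_s: 36.1
tcp_pos: [0.6508, 0.1123, 0.1742]
eef_rot: [-180.0, 0.0, 70.1]
contact_force: [0.7, -0.5, -1.5]
gripper_width: 0.0432
gripper_force: 25.0
```

Request:
{"op": "send_rows", "data": {
  "moves": [
    {"slide": [0, 0, 0], "turn": 0, "gripper": 0},
    {"slide": [0, 0, 0], "turn": 0, "gripper": 0},
    {"slide": [0, 0, 0], "turn": 0, "gripper": 0},
    {"slide": [0, 0, 0], "turn": 0, "gripper": 0},
    {"slide": [0, 0, 0], "turn": 0, "gripper": 0}
  ]
}}

```text
time_s: 36.52
tcp_pos: [0.649, 0.1125, 0.1755]
eef_rot: [180.0, -0.0, 70.1]
contact_force: [-0.0, -0.8, -0.9]
gripper_width: 0.0432
gripper_force: 25.0
```

```bash
python3 plan.py '[[0.6497,0.112,0.134,70]]'; python3 -c "
from h import *
s=get_state();print(s['tcp_pos'],s['contact_force'])"
```

```text
[0.6497, 0.112, 0.134, 70] slide [-0.001, 0.005, 0.277] turn 0.001
[0.64903252 0.11245296 0.17552924] [-0.04113756 -0.76605839 -0.88289122]
```

Request:
{"op": "send_rows", "data": {
  "moves": [
    {"slide": [0, 0.004, 0.08], "turn": 0, "gripper": 0},
    {"slide": [0, 0.004, 0.16], "turn": 0, "gripper": 0},
    {"slide": [0, 0.004, 0.22], "turn": 0, "gripper": 0},
    {"slide": [0, 0.004, 0.26], "turn": 0, "gripper": 0},
    {"slide": [0, 0.004, 0.28], "turn": 0, "gripper": 0}
  ]
}}

```text
time_s: 36.93
tcp_pos: [0.6493, 0.1118, 0.131]
eef_rot: [-179.9, 0.1, 70.1]
contact_force: [-0.1, -0.7, -1.4]
gripper_width: 0.043
gripper_force: 25.0
```

Request:
{"op": "send_rows", "data": {
  "moves": [
    {"slide": [0, 0, 0.015], "turn": 0, "gripper": 0},
    {"slide": [0, 0, 0.03], "turn": 0, "gripper": 0},
    {"slide": [0, 0, 0.045], "turn": 0, "gripper": 0},
    {"slide": [0, 0, 0.055], "turn": 0, "gripper": 0},
    {"slide": [0, 0, 0.06], "turn": 0, "gripper": 0}
  ]
}}

```text
time_s: 37.35
tcp_pos: [0.6501, 0.1121, 0.124]
eef_rot: [-180.0, 0.0, 70.1]
contact_force: [-0.2, -0.8, -1.1]
gripper_width: 0.0428
gripper_force: 25.0
```

```bash
python3 -c "
from h import *
s=get_state();print(s['tcp_pos'],s['contact_force'],s['moment'])"
```

```text
[0.65009252 0.11213074 0.12403295] [-0.15666055 -0.80572799 -1.10818413] [-0.21948615  0.37169715  0.01048277]
```

Request:
{"op": "send_rows", "data": {
  "moves": [
    {"slide": [0, 0, 0.02], "turn": 0, "gripper": 0},
    {"slide": [0, 0, 0.04], "turn": 0, "gripper": 0},
    {"slide": [0, 0, 0.06], "turn": 0, "gripper": 0},
    {"slide": [0, 0, 0.07], "turn": 0, "gripper": 0},
    {"slide": [0, 0, 0.07], "turn": 0, "gripper": 0}
  ]
}}

```text
time_s: 37.77
tcp_pos: [0.65, 0.1121, 0.1129]
eef_rot: [-180.0, 0.0, 70.1]
contact_force: [-1.1, 0.2, -2.6]
gripper_width: 0.043
gripper_force: 25.0
```

Request:
{"op": "send_rows", "data": {
  "moves": [
    {"slide": [0, 0, 0.02], "turn": 0, "gripper": 0},
    {"slide": [0, 0, 0.04], "turn": 0, "gripper": 0},
    {"slide": [0, 0, 0.06], "turn": 0, "gripper": 0},
    {"slide": [0, 0, 0.08], "turn": 0, "gripper": 0},
    {"slide": [0, 0, 0.08], "turn": 0, "gripper": 0}
  ]
}}

```text
time_s: 38.18
tcp_pos: [0.65, 0.1121, 0.1007]
eef_rot: [-180.0, 0.0, 70.1]
contact_force: [-1.8, -0.6, -1.2]
gripper_width: 0.0433
gripper_force: 25.0
```

Request:
{"op": "send_rows", "data": {
  "moves": [
    {"slide": [0, 0, 0], "turn": 0, "gripper": 0},
    {"slide": [0, 0, 0], "turn": 0, "gripper": 0},
    {"slide": [0, 0, 0], "turn": 0, "gripper": 0.3},
    {"slide": [0, 0, 0], "turn": 0, "gripper": 0.6},
    {"slide": [0, 0, 0], "turn": 0, "gripper": 0.6}
  ]
}}

```text
time_s: 38.6
tcp_pos: [0.651, 0.1124, 0.1022]
eef_rot: [179.9, -0.1, 70.1]
contact_force: [0.3, -0.5, -0.2]
gripper_width: 0.0503
gripper_force: 0.0
```

Request:
{"op": "send_rows", "data": {
  "moves": [
    {"slide": [0, 0, 0], "turn": 0, "gripper": 0.7},
    {"slide": [0, 0, -0.1], "turn": 0, "gripper": 0.7},
    {"slide": [0, 0, -0.3], "turn": 0, "gripper": 0.7},
    {"slide": [0, 0, -0.5], "turn": 0, "gripper": 0.7},
    {"slide": [0, 0, -0.6], "turn": 0, "gripper": 0.7}
  ]
}}

```text
time_s: 39.02
tcp_pos: [0.6522, 0.1126, 0.1962]
eef_rot: [179.7, -0.2, 70.1]
contact_force: [1.2, 0.7, 0.8]
gripper_width: 0.0615
gripper_force: 0.0
```

Request:
{"op": "send_rows", "data": {
  "moves": [
    {"slide": [0, 0, 0], "turn": 0, "gripper": 0.7},
    {"slide": [0, 0, 0], "turn": 0, "gripper": 0.7},
    {"slide": [0, 0, 0], "turn": 0, "gripper": 0.7},
    {"slide": [0, 0, 0], "turn": 0, "gripper": 0.7},
    {"slide": [0, 0, 0], "turn": 0, "gripper": 0.7}
  ]
}}

```text
time_s: 39.43
tcp_pos: [0.6498, 0.112, 0.1904]
eef_rot: [-179.9, 0.1, 70.1]
contact_force: [-0.2, 0.1, -0.0]
gripper_width: 0.0612
gripper_force: 0.0
```

```bash
python3 - <<'E'
from h import *
from plan import plan
c=cap('top'); d=cap('scene')
vis=np.hstack([cv2.resize(d['img'][220:300,300:400],(400,320),interpolation=2),cv2.resize(c['img'][180:250,270:357],(400,320),interpolation=2)])
cv2.imwrite('pics/s8.png',vis[:,:,::-1])
plan([[.6455,.012,.19,-2],[.6455,.012,.1,-2]])
E
```

```text
[0.6455, 0.012, 0.19, -2] slide [-0.212, 0.066, 0.002] turn 0.267
[0.6455, 0.012, 0.19, -2] slide [-0.167, 0.148, 0.001] turn 0.267
[0.6455, 0.012, 0.19, -2] slide [-0.093, 0.202, 0.002] turn 0.267
[0.6455, 0.012, 0.1, -2] slide [0.0, 0.0, 0.6] turn -0.0
```

View pics/s8.png

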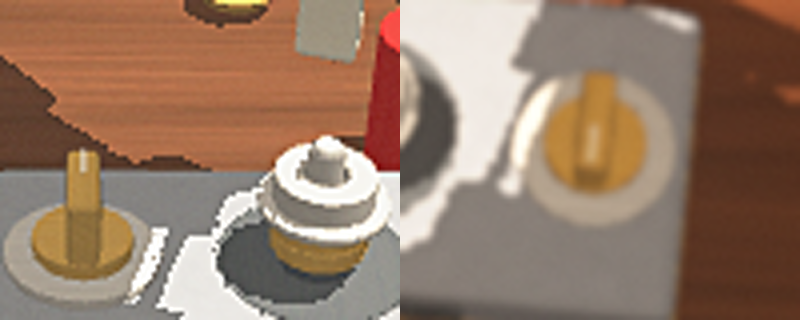

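The cup is seated flange down on the sleeves. The lock bar lies along x at crop (597,130).

Request:
{"op": "send_rows", "data": {
  "moves": [
    {"slide": [-0.05, 0.02, 0], "turn": 0.07, "gripper": 0.5},
    {"slide": [-0.1, 0.04, 0], "turn": 0.14, "gripper": 0.5},
    {"slide": [-0.16, 0.05, 0], "turn": 0.21, "gripper": 0.5},
    {"slide": [-0.212, 0.066, 0], "turn": 0.267, "gripper": 0.5},
    {"slide": [-0.212, 0.066, 0], "turn": 0.267, "gripper": 0.5}
  ]
}}

```text
time_s: 39.95
tcp_pos: [0.6484, 0.0777, 0.1912]
eef_rot: [-180.0, 0.1, 45.8]
contact_force: [0.9, 0.5, -0.6]
gripper_width: 0.0444
gripper_force: 0.0
```

Request:
{"op": "send_rows", "data": {
  "moves": [
    {"slide": [-0.05, 0.04, 0], "turn": 0.07, "gripper": 0.5},
    {"slide": [-0.1, 0.08, 0], "turn": 0.14, "gripper": 0.5},
    {"slide": [-0.14, 0.12, 0], "turn": 0.21, "gripper": 0.5},
    {"slide": [-0.167, 0.148, 0], "turn": 0.267, "gripper": 0.5},
    {"slide": [-0.167, 0.148, 0], "turn": 0.267, "gripper": 0.5}
  ]
}}

```text
time_s: 40.37
tcp_pos: [0.6472, 0.0449, 0.1913]
eef_rot: [180.0, 0.0, 21.9]
contact_force: [0.1, 0.6, 0.5]
gripper_width: 0.0441
gripper_force: 0.0
```

Request:
{"op": "send_rows", "data": {
  "moves": [
    {"slide": [-0.02, 0.05, 0], "turn": 0.07, "gripper": 0.5},
    {"slide": [-0.05, 0.1, 0], "turn": 0.14, "gripper": 0.5},
    {"slide": [-0.07, 0.15, 0], "turn": 0.21, "gripper": 0.5},
    {"slide": [-0.093, 0.202, 0], "turn": 0.267, "gripper": 0.5},
    {"slide": [-0.093, 0.202, 0], "turn": 0.267, "gripper": 0.5}
  ]
}}

```text
time_s: 40.78
tcp_pos: [0.6456, 0.0116, 0.1914]
eef_rot: [180.0, 0.0, -2.0]
contact_force: [-0.0, 0.3, -0.0]
gripper_width: 0.0437
gripper_force: 0.0
```

Request:
{"op": "send_rows", "data": {
  "moves": [
    {"slide": [0, 0, 0], "turn": 0, "gripper": 0.5},
    {"slide": [0, 0, 0], "turn": 0, "gripper": 0.5},
    {"slide": [0, 0, 0], "turn": 0, "gripper": 0.5},
    {"slide": [0, 0, 0], "turn": 0, "gripper": 0.5},
    {"slide": [0, 0, 0], "turn": 0, "gripper": 0.5}
  ]
}}

```text
time_s: 41.2
tcp_pos: [0.6457, 0.0126, 0.1915]
eef_rot: [-180.0, 0.0, -1.9]
contact_force: [-0.5, 0.1, 0.9]
gripper_width: 0.0436
gripper_force: 0.0
```

```bash
python3 plan.py '[[0.646,0.0118,0.080,-2.5]]'
```

```text
[0.646, 0.0118, 0.08, -2.5] slide [0.002, 0.005, 0.744] turn 0.007
```

Request:
{"op": "send_rows", "data": {
  "moves": [
    {"slide": [0.002, 0.005, 0.2], "turn": 0.007, "gripper": 0.5},
    {"slide": [0.002, 0.005, 0.4], "turn": 0.007, "gripper": 0.5},
    {"slide": [0.002, 0.005, 0.55], "turn": 0.007, "gripper": 0.5},
    {"slide": [0.002, 0.005, 0.68], "turn": 0.007, "gripper": 0.5},
    {"slide": [0.002, 0.005, 0.74], "turn": 0.007, "gripper": 0.5}
  ]
}}

```text
time_s: 41.62
tcp_pos: [0.6444, 0.0113, 0.0776]
eef_rot: [180.0, 0.2, -2.6]
contact_force: [-0.3, 0.8, 0.3]
gripper_width: 0.044
gripper_force: 0.0
```

Request:
{"op": "send_rows", "data": {
  "moves": [
    {"slide": [0, 0, 0], "turn": 0, "gripper": 0.5},
    {"slide": [0, 0, 0], "turn": 0, "gripper": 0.5},
    {"slide": [0, 0, 0], "turn": 0, "gripper": 0.5},
    {"slide": [0, 0, 0], "turn": 0, "gripper": 0},
    {"slide": [0, 0, 0], "turn": 0, "gripper": 0}
  ],
  "newtons": 45
}}

```text
time_s: 42.03
tcp_pos: [0.6467, 0.0116, 0.082]
eef_rot: [-180.0, -0.1, -2.6]
contact_force: [-0.7, -1.2, -0.7]
gripper_width: 0.0357
gripper_force: 0.0
```

Request:
{"op": "send_rows", "data": {
  "moves": [
    {"slide": [0, 0, 0], "turn": 0, "gripper": 0},
    {"slide": [0, 0, 0], "turn": 0, "gripper": 0},
    {"slide": [0, 0, 0], "turn": 0, "gripper": 0},
    {"slide": [0, 0, 0], "turn": 0, "gripper": 0},
    {"slide": [0, 0, 0], "turn": 0, "gripper": 0}
  ]
}}

```text
time_s: 42.45
tcp_pos: [0.6462, 0.0121, 0.081]
eef_rot: [-180.0, -0.0, -2.6]
contact_force: [-0.6, 5.0, 3.7]
gripper_width: 0.0137
gripper_force: 45.0
```

Request:
{"op": "send_rows", "data": {
  "moves": [
    {"slide": [0, 0, 0], "turn": 0, "gripper": 0},
    {"slide": [0, 0, 0], "turn": 0.07, "gripper": 0},
    {"slide": [0, 0, 0], "turn": 0.12, "gripper": 0},
    {"slide": [0, 0, 0], "turn": 0.17, "gripper": 0},
    {"slide": [0, 0, 0], "turn": 0.2, "gripper": 0}
  ]
}}

```text
time_s: 42.87
tcp_pos: [0.6461, 0.0118, 0.081]
eef_rot: [-180.0, -0.0, -20.9]
contact_force: [-1.8, 3.0, 3.8]
gripper_width: 0.0139
gripper_force: 45.0
```

```bash
python3 -c "
from h import *
s=get_state();print(s['tcp_pos'],s['eef_rot'],s['contact_force'],s['moment'],s['gripper_width'],s['gripper_force'])"
```

```text
[0.64609899 0.01180402 0.08096144] [-1.79980550e+02 -1.67369904e-02 -2.08513477e+01] [-1.78065931  2.97099081  3.79331376] [1.17727034 0.84159125 0.1262674 ] 0.01389477998856584 44.9922251701355
```

Request:
{"op": "send_rows", "data": {
  "moves": [
    {"slide": [0, 0, 0], "turn": 0.06, "gripper": 0},
    {"slide": [0, 0, 0], "turn": 0.12, "gripper": 0},
    {"slide": [0, 0, 0], "turn": 0.18, "gripper": 0},
    {"slide": [0, 0, 0], "turn": 0.24, "gripper": 0},
    {"slide": [0, 0, 0], "turn": 0.29, "gripper": 0}
  ]
}}

```text
time_s: 43.28
tcp_pos: [0.6457, 0.0114, 0.0809]
eef_rot: [180.0, 0.0, -47.0]
contact_force: [-2.6, 3.0, 4.3]
gripper_width: 0.0135
gripper_force: 45.0
```

Request:
{"op": "send_rows", "data": {
  "moves": [
    {"slide": [0, 0, 0], "turn": 0.06, "gripper": 0},
    {"slide": [0, 0, 0], "turn": 0.12, "gripper": 0},
    {"slide": [0, 0, 0], "turn": 0.18, "gripper": 0},
    {"slide": [0, 0, 0], "turn": 0.24, "gripper": 0},
    {"slide": [0, 0, 0], "turn": 0.28, "gripper": 0}
  ]
}}

```text
time_s: 43.7
tcp_pos: [0.6453, 0.0112, 0.0809]
eef_rot: [179.9, -0.0, -72.2]
contact_force: [-2.9, 5.3, 5.2]
gripper_width: 0.0137
gripper_force: 45.3
```

```bash
python3 -c "
from h import *
s=get_state();print(s['tcp_pos'],s['eef_rot'],s['contact_force'],s['moment'],s['gripper_width'],s['gripper_force'])"
```

```text
[0.64534509 0.01121181 0.080934  ] [ 1.79925086e+02 -1.22174435e-02 -7.22112962e+01] [-2.88731717  5.3304469   5.22227768] [1.12463589 1.63498284 0.61707634] 0.01365127247435723 45.32374620437622
```

Request:
{"op": "send_rows", "data": {
  "moves": [
    {"slide": [0, 0, 0], "turn": 0, "gripper": 0},
    {"slide": [0, 0, 0], "turn": 0, "gripper": 0.5},
    {"slide": [0, 0, 0], "turn": 0, "gripper": 0.5},
    {"slide": [0, 0, 0], "turn": 0, "gripper": 0.5},
    {"slide": [0, 0, 0], "turn": 0, "gripper": 0.5}
  ]
}}

```text
time_s: 44.12
tcp_pos: [0.6459, 0.0111, 0.0804]
eef_rot: [180.0, -0.0, -71.9]
contact_force: [-0.0, -0.6, -0.6]
gripper_width: 0.0348
gripper_force: 0.0
```

Request:
{"op": "send_rows", "data": {
  "moves": [
    {"slide": [0, 0, 0], "turn": 0, "gripper": 0.5},
    {"slide": [0, 0, -0.2], "turn": 0, "gripper": 0.5},
    {"slide": [0, 0, -0.45], "turn": 0, "gripper": 0.5},
    {"slide": [0, 0, -0.7], "turn": 0, "gripper": 0.5},
    {"slide": [0, 0, -0.9], "turn": 0, "gripper": 0.5}
  ]
}}

```text
time_s: 44.53
tcp_pos: [0.6465, 0.0111, 0.2185]
eef_rot: [-179.9, -0.0, -71.9]
contact_force: [2.1, 1.0, -0.6]
gripper_width: 0.0438
gripper_force: 0.0
```

Request:
{"op": "send_rows", "data": {
  "moves": [
    {"slide": [0.2, 0, 0], "turn": 0, "gripper": 0.5},
    {"slide": [0.45, 0, 0], "turn": 0, "gripper": 0.5},
    {"slide": [0.7, 0, 0], "turn": 0, "gripper": 0.5},
    {"slide": [0.95, 0, 0], "turn": 0, "gripper": 0.5},
    {"slide": [1.0, 0, 0], "turn": 0, "gripper": 0.5}
  ]
}}

```text
time_s: 44.95
tcp_pos: [0.6931, -0.1361, 0.2149]
eef_rot: [179.9, -0.0, -72.1]
contact_force: [-0.2, 0.6, 0.2]
gripper_width: 0.0438
gripper_force: 0.0
```

Request:
{"op": "send_rows", "data": {
  "moves": [
    {"slide": [0, 0, 0], "turn": 0, "gripper": 0.5},
    {"slide": [0, 0, 0], "turn": 0, "gripper": 0.5},
    {"slide": [0, 0, 0], "turn": 0, "gripper": 0.5},
    {"slide": [0, 0, 0], "turn": 0, "gripper": 0.5},
    {"slide": [0, 0, 0], "turn": 0, "gripper": 0.5}
  ]
}}

```text
time_s: 45.37
tcp_pos: [0.6924, -0.1301, 0.2159]
eef_rot: [-180.0, -0.0, -71.9]
contact_force: [-0.3, 0.2, -0.1]
gripper_width: 0.044
gripper_force: 0.0
```

```bash
python3 - <<'E'
from h import *
c=cap('top'); d=cap('scene')
print(get_state()['tcp_pos'])
vis=np.hstack([cv2.resize(d['img'][200:350,0:500],(800,240)),])
v2=np.hstack([cv2.resize(c['img'][165:265,175:345],(425,250),interpolation=2),cv2.resize(d['img'][230:340,290:480],(375,250),interpolation=2)])
cv2.imwrite('pics/s9.png',np.vstack([vis,v2])[:,:,::-1])
E
```

```text
[ 0.69248916 -0.13023244  0.215909  ]
```

View pics/s9.png

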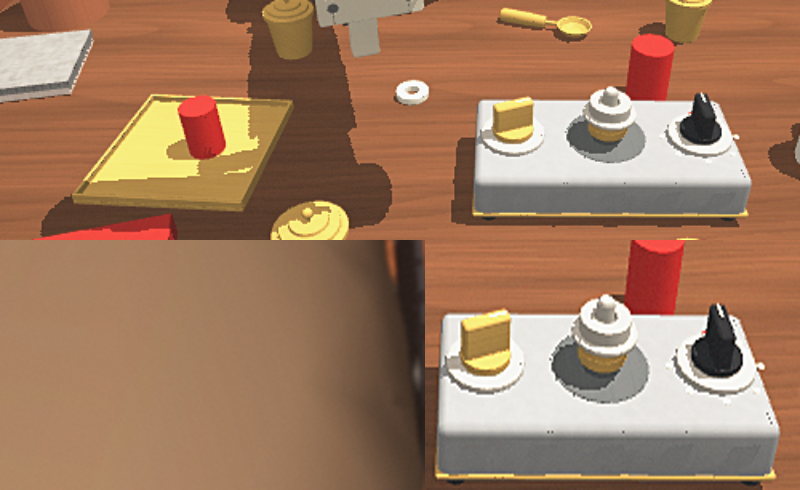

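The view shows the cap in the tray at (200,125), the cup on the sleeves at (608,110), the lock turned at (514,115) and the dial off at (700,120). The stop torque (0.62 N m) confirms the lock went over. Handing in.

```bash
python3 -c "
from h import *
print(order.close_job())"
```

```text
the job is handed in; nothing more can be done
None
```

The job is handed in with no verdict returned; in the last pictures and readings the dial was off, the cap in the tray, both brass sleeves and the cup on the spindle, and the lock turned to its stop.

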